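Sort the spindle's spare parts, find the shaft's flat and hold the collar on it

ROBOT

A 7-joint arm with a two-finger parallel gripper is mounted at the origin on a cart in front of the work surface, level with it; the furniture and walls round the work are solid. World frame = base frame: x ahead of the robot, y to its left, z up, the work surface at z = 0. Lengths are in m, angles in degrees, forces in N, time in s.
With the tool pointing down it reaches from about 0.425 to 0.875 m from the base axis. Payload 4.7 kg.
Tool frame: the origin (TCP) lies at the very end of the fingers, on their centre line; the grasp point (between the pads) lies 19 mm behind it; x points along the fingers, z is the direction in which the jaws open and shut, and the axes are right-handed (so a half turn about x gives the same grasp; the last joint's range is limited). The gripper opens to 87 mm and grips with 3 to 60 N. Pads are 19 mm wide; open, the fingers measure 117 mm over their backs; the gripper's body (75 mm by 190 mm) begins 51 mm behind the grasp point.
Start: joints at [-74.25, 18.392, -4.016, 83.108, 1.295, 78.541, -3.26], TCP at [0.168, 0.628, 0.223] pointing down, gripper open.
Joint ranges: [-163.93, 163.93], [-17.29, 119.83], [-79.2, 71.16], [3.27, 140.29], [-89.18, 269.18], [5.43, 117.66], [-154.24, 154.24]. Speed limits (degrees/s): [147.25, 147.25, 180, 180, 180, 180, 180].

INTERFACE

Orientations are given as [roll, pitch, yaw] about the fixed x, y, z axes, in that order (R = Rz(yaw) Ry(pitch) Rx(roll)).
In Python, from cell import env gives the robot as it stands. The module is installed in compiled form; this text tells all that it offers.
- The arm moves only by the tool drive_tool, never from a script. Its argument "increments" is a list of rows, each a list of 2 entries, a list of its own where there are three numbers: the shift along the tool's x, y, z scaled (see below), then the turn, a rotation vector about the tool's x, y, z scaled (see below). In form: [[[dx, dy, dz], [wx, wy, wz]], ...]. A call has 1 to 10 rows; each row shifts and turns the commanded pose from where the row before left it, along the tool's axes as they then stand; what a row does not reach is not made up. The controller multiplies each number of a shift by 0.04 m and each number of a turn by 120 degrees. A row lasts 1/10 s, in which the tool goes at most 50 mm and 8.59 degrees, less where a joint would pass 70% of its speed; a pose out of reach is approached as far as the arm can. A call with a number of a shift or a turn outside -1 to 1 is refused whole. A call with a gripper value outside its range is refused whole. "hand" is the gripper's target within -1 to 1 (fully open at 1, half-way at 0, shut at -1), set as the call begins (left out, the last holds). The fingers move at their own pace and stop on an object; "squeeze" is the grip in N (left out, the last holds). Time passes only in rows, so rows that do not move let the fingers close. It gives the time, the measured TCP pose, the force and the opening at its end, in the units of the state.
- env.get_obs(): the state, without advancing time (a new reading comes with each control period).
- env.read_camera(name): name is "scene" or "top" or "wrist"; returns a dict with "frame" (480x640x3 uint8, red, green, blue), "fx", "fy", "cx", "cy" (pixels), "R" (3x3) and "t" (3): a world point X has camera coordinates R X + t. Camera axes: x right, y down, z forward; pixel columns grow to the right and rows downward; lengths in m; the calibration is good to about 2 mm. A picture is of the moment at which its call begins. There is no depth.
- env.sign_off(): hands the job in, once; it reports no verdict.
The state is a dict: "time_s": time; "qpos": joint angles; "joint_velocities": joint speeds; "effort": joint torques, N m; "tool_pos": TCP position; "tool_rot": TCP orientation; "force": force on the tool from outside, world axes, zero at the start; "wrist_torque": the same for the moment, N m; "grip_width": finger opening in m.
Only numpy, scipy, OpenCV 4.12 (cv2) and the standard library are available. Lean on these libraries where they do the work, as an engineer would, in place of code of your own. Each camera call takes 0.05 s, during which the arm holds its last target.

TASK

The parts of the small bench spindle lie mixed on the worktop: put the hex nut into the tray that already holds a nut and the plain spacer ring into the tray that already holds a ring, and let go of them. Then take the upright shaft between the fingers with a pad against its set-screw flat and turn it until the flat faces squarely over the index rib on the bearing block; after that slip the shaft collar over it, set screw towards the rib, and finish holding the collar there in the gripper, upright, with a gap of about 12 mm between it and the block (room for a felt wheel) - the program ends while still holding it. Leave the other things on the bench where they are.

Things in the scene. Friction and masses are not known exactly. Their poses are not given: they have to be found in the camera images.
- spindle: grey bearing block (84 x 74 mm, top 50 mm up) on a dark foot plate (130 x 56 x 12 mm, two bolts), fixed to the worktop. Origin on the worktop, on the shaft's axis; z up. A low steel index rib (22 x 6 mm, 4 mm high) lies on the block's top, running from 20 to 42 mm from the axis towards the block's own -x. A thin brass disc, 48 mm wide, surrounds the shaft
- shaft (a joint): turn of the vertical steel shaft about its own axis, rad, counter-clockwise seen from above; at 0 its flat faces the block's own -x, over the rib. It starts between 0.45 and 1.35, turns either way against a light friction of about 0.05 N m and stays where it is left
- shaft_top (a point): centre of the shaft's top end, on its axis, 105 mm above the worktop. The shaft is 24 mm in diameter and rises 55 mm above the block; one flat along its whole length, 7 mm from the axis, makes it D-shaped: 19 mm across from flat to back, 24 mm across elsewhere. The top 3 mm taper in by 15 per cent
- shaft_flat (a point): ground face of the shaft's set-screw flat, 16 mm wide, from 1 to 51 mm above the block; it turns with the shaft. The point: middle of the face, 7 mm from the shaft's axis; the face looks along its own -x
- collar: loose steel shaft collar lying flat, 24 mm high, 50 mm round with two wrench flats at own +y and -y (43 mm across; grip there). Origin: centre of its underside; z up. Bore D-shaped: 27 mm round, with a flat 8.5 mm from the axis at own -x, so it goes on only with -x over the shaft's flat (8 degrees either way). Dark flush set screw at -x. Starts with -x within 0.6 rad of the world's -x. 0.18 kg
- collar_screw (a point): outer end of the collar's set screw, 25 mm from the bore's axis at the collar's own -x, 12 mm above its underside
- nut: loose steel hex nut lying flat, 36 mm across flats, 18 mm high, plain 21 mm hole; flats face its own +x, -x and every 60 degrees from there. Origin: centre of its underside; about 0.08 kg
- spacer: loose round steel spacer ring lying flat, 40 mm outside, 25 mm inside, 14 mm high. Origin: centre of its underside; about 0.06 kg
- nut_tray: open grey tray for nuts, fixed, 138 (x) x 108 (y) x 33 mm high, walls 4 mm, floor 9 mm up. Origin: centre of its underside; z up. A specimen hex nut like the loose one is fixed on its floor, centred 42 mm along +x, so the floor is free from x = -65 to +20 mm. Plain steel plate on the -x end. May have changed places with the spacer tray
- spacer_tray: the same open grey tray, for spacers: a specimen ring like the loose one is fixed on its floor, centred 42 mm along +x. Origin: centre of its underside
- driver_silver: small silver precision screwdriver lying on the bench, 95 x 14 x 14 mm, along its own x; origin in the middle of its underside; not to be moved
- glue_tube: small white tube lying on the bench, 80 x 25 x 18 mm, along its own x; origin in the middle of its underside; not to be moved
- screw_packet: small flat yellow card packet, 30 x 54 x 12 mm; origin in the middle of its underside; not to be moved
Not all that is in view belongs to the job. Leave any blue or yellow look-alike of the collar alone.

How it is judged (in metres and radians):
On the way, in this order (a step that is already met when the one before it is completed fails the run):
1. the nut lies in the nut tray and the spacer in the spacer tray, both let go (x of nut in the frame of nut_tray between -0.065 and 0.065 m and y of nut in the frame of nut_tray between -0.05 and 0.05 m and z of nut in the frame of nut_tray between 0 and 0.023 m and x of spacer in the frame of spacer_tray between -0.065 and 0.065 m and y of spacer in the frame of spacer_tray between -0.05 and 0.05 m and z of spacer in the frame of spacer_tray between 0 and 0.023 m and contact force between the fingers and nut below 0.1 N and contact force between the fingers and spacer below 0.1 N), for 0.2 s.
2. the fingers hold the bare shaft, a pad on its flat, with the flat facing over the rib (within 0.15 rad) (contact force between the fingers and shaft_c1 above 2 N and horizontal distance between collar and spindle above 0.06 m and value of joint shaft between -0.15 and 0.15 rad), for 0.2 s.
At the end, for the whole second after the job is handed in: Nut and spacer in their trays; flat faces the rib within 0.2 rad; collar on the shaft (axes within 3 mm, tilt under 0.1 rad), set screw over the rib within 6 mm, underside 6 to 19 mm above the block, still and held by the fingers (over 2 N) through the last second (x of nut in the frame of nut_tray between -0.065 and 0.065 m and y of nut in the frame of nut_tray between -0.05 and 0.05 m and z of nut in the frame of nut_tray between 0 and 0.023 m and x of spacer in the frame of spacer_tray between -0.065 and 0.065 m and y of spacer in the frame of spacer_tray between -0.05 and 0.05 m and z of spacer in the frame of spacer_tray between 0 and 0.023 m and value of joint shaft between -0.2 and 0.2 rad and horizontal distance between collar and shaft_top below 0.003 m and angle between collar's own z axis and vertical below 0.1 rad and x of collar_screw in the frame of spindle below -0.02 m and y of collar_screw in the frame of spindle between -0.006 and 0.006 m and z of collar in the frame of spindle between 0.056 and 0.069 m and contact force between the fingers and collar above 2 N and linear speed of collar below 0.02 m/s); the arm keeps its last pose, push and grip.
It fails at once if the driver silver is moved more than 30 mm (distance of driver_silver from where it was at the start of the episode above 0.03 m).
It fails at once if the glue tube is moved more than 30 mm (distance of glue_tube from where it was at the start of the episode above 0.03 m).
It fails at once if the screw packet is moved more than 30 mm (distance of screw_packet from where it was at the start of the episode above 0.03 m).
It also fails if it takes over 72 s, if anything falls off the work surface, if the arm or the gripper's body presses on something with over 40 N, if the wrist force passes 120 N, or if a joint passes its speed limit or range.

## Working session

There is one attempt and no reset: what is moved stays moved. The work goes in short steps, Python scripts to look and compute and a tool call to move; the robot and the scene stay as the last step left them, time stands still between calls to the robot, and variables do not carry over. Pictures are saved under pics/ and viewed, and the job is handed in when it is done.

Besides the shell and the picture viewer there is one more tool, called after "Request:" as name(argument=value, ...), one argument or row to a line, values as JSON. drive_tool: Moves the arm, as the interface text tells. Shifts and turns lie within -1 to 1; 1 stands for 0.04 m of shift or 120 degrees of turn. Its arguments: {"type":"object","properties":{"increments":{"type":"array"},"hand":{"type":"number"},"squeeze":{"type":"number"}},"required":["increments"]}

```bash
mkdir -p pics; ls; python3 - <<'E'
from cell import env
import cv2
o=env.get_obs()
for k,v in o.items(): print(k,v)
for n in ["scene","top","wrist"]:
    c=env.read_camera(n); cv2.imwrite(f"pics/{n}0.png",c["frame"][:,:,::-1]); print(n,c["fx"],c["cx"],c["cy"],c["R"],c["t"])
E
```

```text
pics
time_s 0.0
qpos [-74.24972563  18.43749499  -4.01393836  83.17374916   1.29628928
  78.53998063  -3.26049911]
joint_velocities [-0.0073837   0.04850775  0.08173248  0.06124473 -0.01168895 -0.10244612
 -0.05330778]
effort [ 4.21232135e-04 -4.91293359e+01 -4.03496716e-01 -3.12527204e+01
 -6.38796366e-02  4.40497440e-02  1.79997264e-04]
tool_pos [0.16753588 0.62748087 0.22148913]
tool_rot [-175.97934508   89.89381891 -100.92164904]
force [ 0.02573683 -0.56828577 -0.08947264]
wrist_torque [-0.0071296  -0.01406768 -0.00038971]
grip_width 0.08705633922595772
scene 513.852604533752 318.5729982604525 241.35586506493328 [[ 0.68066226 -0.73229202 -0.02114926]
 [-0.45046981 -0.39559451 -0.80036363]
 [ 0.57773337  0.55430442 -0.59914169]] [-0.37012684  0.31364476  0.82700185]
top 469.7932419467453 316.7482234404237 231.30309489364475 [[-0.009532   -0.99994674  0.00395674]
 [-0.98543625  0.00872171 -0.16982147]
 [ 0.16977792 -0.00551786 -0.9854669 ]] [0.00773734 0.56834872 1.01424731]
wrist 378.18088547318905 321.37146410271697 241.90398637568308 [[ 0.25788789  0.96617229 -0.00222452]
 [ 0.92141981 -0.24524876  0.30139439]
 [ 0.29065334 -0.07977568 -0.95349697]] [-0.64849115 -0.03709863  0.39182276]
```

View pics/top0.png

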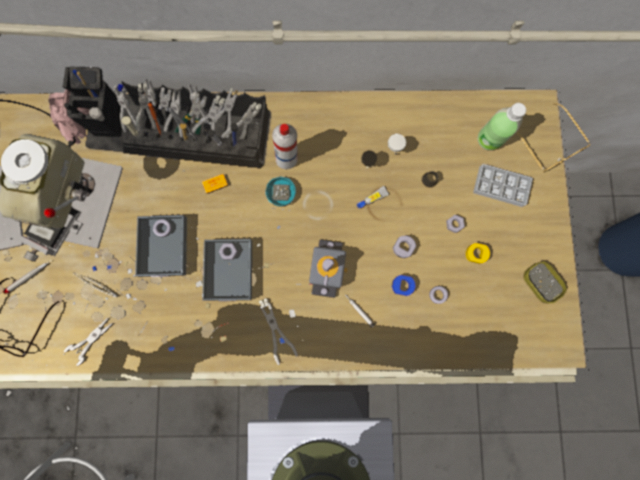

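View pics/scene0.png

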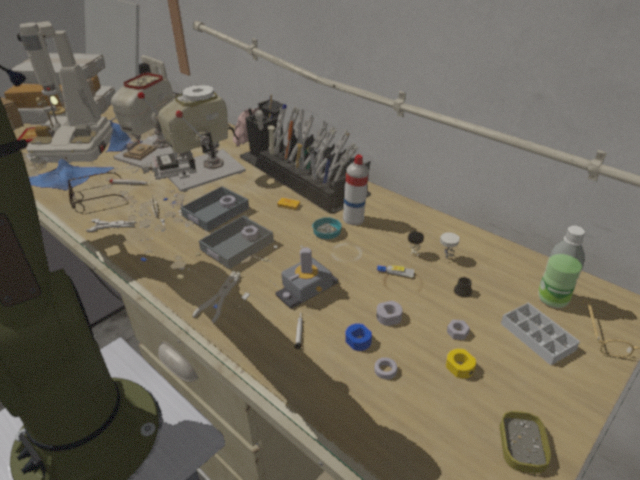

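View pics/wrist0.png

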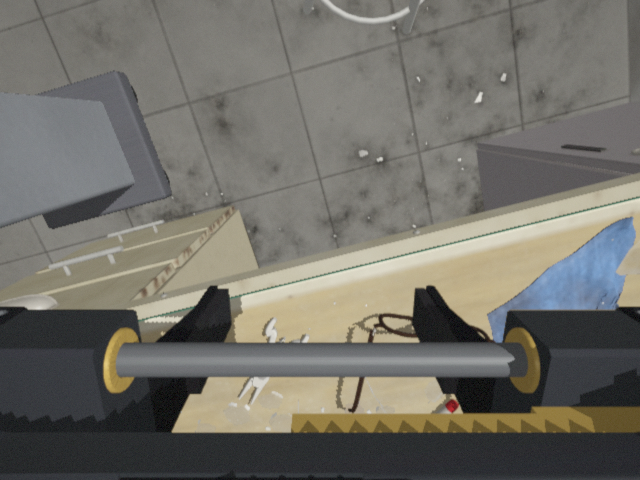

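```bash
cat > h.py <<'E'
import numpy as np, cv2
from cell import env
def cam(n):
    c=env.read_camera(n); c["bgr"]=c["frame"][:,:,::-1].copy(); c["R"]=np.array(c["R"]); c["t"]=np.array(c["t"]); return c
def ray(c,u,v,z):
    d=c["R"].T@np.array([(u-c["cx"])/c["fx"],(v-c["cy"])/c["fy"],1]); o=-c["R"].T@c["t"]
    return o+d*(z-o[2])/d[2]
def proj(c,X):
    p=c["R"]@np.array(X)+c["t"]; return np.array([c["fx"]*p[0]/p[2]+c["cx"],c["fy"]*p[1]/p[2]+c["cy"]])
def crop(c,u0,v0,u1,v1,name,s=None):
    k=c["bgr"][v0:v1,u0:u1]; s=s or min(800/(u1-u0),600/(v1-v0)); cv2.imwrite("pics/"+name,cv2.resize(k,None,fx=s,fy=s,interpolation=cv2.INTER_CUBIC)); print(name,"scale",s)
E
python3 - <<'E'
from h import *
c=cam("top")
crop(c,130,190,290,310,"t1.png",5)
crop(c,300,190,500,320,"t2.png",4)
for n,u,v,z in [("trayL",161,245,.033),("trayR",228,268,.033),("spindle",326,266,.105),("collar",406,246,.024),("ring",439,295,.014),("nut",456,223,.018)]: print(n,ray(c,u,v,z))
E
```

```text
t1.png scale 5
t2.png scale 4
trayL [0.54251841 0.35806373 0.033     ]
trayR [0.48856356 0.20413566 0.033     ]
spindle [ 0.48408556 -0.01601876  0.105     ]
collar [ 0.53644126 -0.20300177  0.024     ]
ring [ 0.42412766 -0.27574074  0.014     ]
nut [ 0.59048614 -0.32345782  0.018     ]
```

View pics/t1.png

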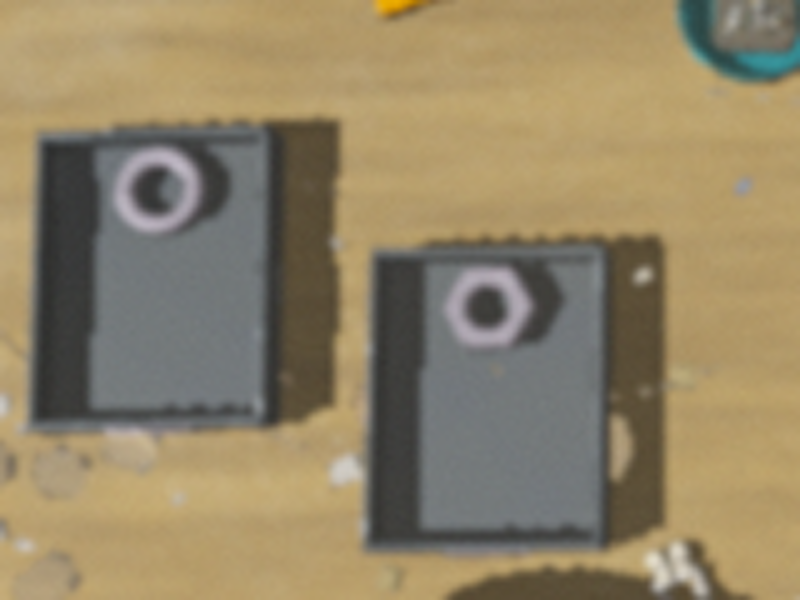

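View pics/t2.png

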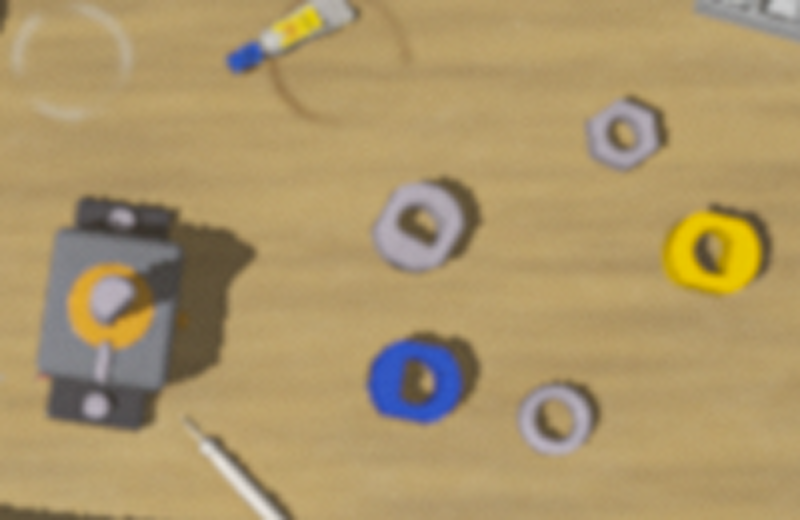

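```bash
cat >> h.py <<'E'
def tri(cs,ps):
    A=[];b=[]
    for c,(u,v) in zip(cs,ps):
        x=(u-c["cx"])/c["fx"];y=(v-c["cy"])/c["fy"];R,t=c["R"],c["t"]
        A+= [R[0]-x*R[2],R[1]-y*R[2]]; b+=[x*t[2]-t[0],y*t[2]-t[1]]
    X,r,_,_=np.linalg.lstsq(np.array(A),np.array(b),rcond=None); return X,r
from scipy.spatial.transform import Rotation as Ro
def tool():
    o=env.get_obs(); return np.array(o["tool_pos"]),Ro.from_euler("xyz",o["tool_rot"],degrees=True).as_matrix(),o
def plan(pos,jawyaw=None,ang=None):
    """vertical tool, jaw (z) at jawyaw deg mod 180 in world xy; prints tool-frame shift units, turn units total"""
    p,R,o=tool()
    if jawyaw is None: Rt=None
    cur=np.degrees(np.arctan2(R[1,2],R[0,2]))
    if jawyaw is None: jawyaw=cur
    d=(jawyaw-cur+90)%180-90
    z=np.array([np.cos(np.radians(cur+d)),np.sin(np.radians(cur+d)),0]);x=np.array([0,0,-1.]);Rt=np.stack([x,np.cross(z,x),z],1)
    w=Ro.from_matrix(R.T@Rt).as_rotvec(degrees=True)
    s=R.T@(np.array(pos)-p)
    print("t",round(o["time_s"],2),"tcp",p.round(4),"jaw",round(cur,2),"q7",round(o["qpos"][6],1),"w",round(o["grip_width"],4),"F",np.round(o["force"],1))
    print(" shift units",(s/.04).round(3),"turn units",(w/120).round(4),"deg",w.round(2),"| shift units in target frame",(Rt.T@(np.array(pos)-p)/.04).round(3))
E
python3 - <<'E'
from h import *
c=cam("top"); s=cam("scene")
def blobs(c,name,hull=False):
    hsv=cv2.cvtColor(c["bgr"],cv2.COLOR_BGR2HSV)
    m=((hsv[...,1]<60)&(hsv[...,2]>115)).astype(np.uint8)*255
    n,l,st,ce=cv2.connectedComponentsWithStats(m)
    print(name)
    for i in range(1,n):
        if 60<st[i,4]<900: print(i,st[i],ce[i].round(1))
    cv2.imwrite(f"pics/m_{name}.png",m)
blobs(c,"top");blobs(s,"scene")
crop(s,260,230,500,400,"s1.png",3.3)
p,R,o=tool();print(R.round(3))
E
```

```text
top
3 [159  88  11  20 112] [164.2  98. ]
4 [190  91  15  25 185] [195.8 102.7]
11 [117  93  24  36 239] [125.9 112.4]
13 [171  94   8  19  97] [174.9 103.5]
18 [237 103  24  22 146] [250.  111.8]
19 [497 102  29  23 325] [514.5 111.9]
20 [ 52 105  17  16 125] [ 57.9 113.6]
24 [ 89 108  12  10  91] [ 94.2 112.4]
36 [272 126  21  21 249] [281.4 138.1]
42 [388 133  19  19 269] [396.6 142.2]
48 [274 147  15  22 199] [281.2 158.1]
69 [273 185  15  14 164] [279.7 191.6]
71 [377 186  12  13  81] [382.8 191.4]
78 [ 29 198  11  23 103] [ 36.  207.2]
88 [446 215  19  18 213] [455.2 223.3]
93 [ 29 223  25  17 246] [ 41.1 231. ]
97 [393 235  23  23 332] [404.1 246.3]
98 [133 238  35  40 110] [146.5 269.1]
105 [309 247  35  40 623] [323.7 268.4]
113 [196 258   9  31  70] [200.8 278.6]
114 [323 259  11  12  87] [327.3 264. ]
116 [  8 263  40  28 195] [ 25.5 276.5]
120 [531 266  29  32 329] [545.3 280.5]
137 [429 286  19  18 198] [438.2 294.6]
158 [259 298  13  12  87] [264.8 303.7]
159 [350 299  23  25 140] [360.9 311.3]
169 [ 64 318  48  48 432] [ 88.6 340.4]
193 [ 52 457  54  23 275] [ 79.4 464
[... 542 characters left out ...]
8.5 206.9]
153 [343 204   7  20 107] [345.8 213.6]
160 [ 86 214  51  17 293] [110.5 222.9]
165 [139 218  12  10  74] [144.6 223.4]
178 [241 226  17  10  82] [249.2 230.4]
184 [440 232  20  15 218] [448.8 238.3]
193 [281 245  31  35 240] [295.  264.4]
215 [399 268  15   9  86] [408.  272.2]
222 [294 278  18  10  78] [301.7 281.7]
237 [376 300  27  18 298] [388.4 308.9]
244 [296 313   7  30 124] [299.  329.1]
247 [447 319  23  20 239] [456.7 327.3]
261 [374 357  23  21 246] [384.4 366.2]
302 [215 454  28  26 129] [227.2 466. ]
307 [197 468  13  12  61] [203.  473.6]
308 [317 471  18   9  90] [325.4 476.1]
s1.png scale 3.3
[[-0.    -0.966  0.258]
 [-0.001  0.258  0.966]
 [-1.    -0.    -0.001]]
```

View pics/s1.png

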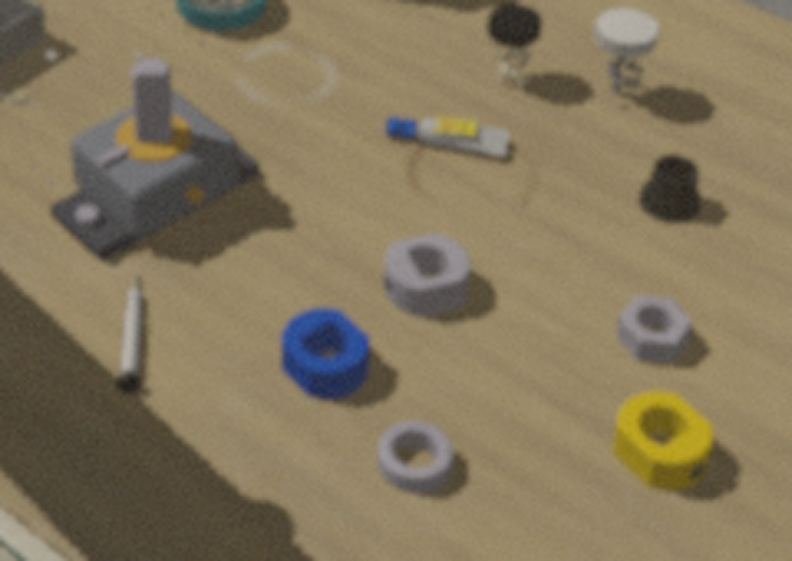

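Request:
drive_tool(
  increments=[
    [[0,-0.99,-0.675],[0,0,0]],
    [[0,-0.99,-0.675],[0,0,0]],
    [[0,-0.99,-0.675],[0,0,0]],
    [[0,-0.99,-0.675],[0,0,0]],
    [[0,-0.99,-0.675],[0,0,0]],
    [[0,-0.99,-0.675],[0,0,0]],
    [[0,-0.99,-0.675],[0,0,0]],
    [[0,-0.99,-0.675],[0,0,0]],
    [[0,-0.99,-0.675],[0,0,0]],
  ],
)

```text
time_s: 1.2
tool_pos: [0.4503, 0.2997, 0.2229]
tool_rot: [-21.6, 90.0, 53.4]
force: [1.3, 0.8, -1.1]
grip_width: 0.0868
```

```bash
python3 -c "
from h import *
plan([.575,-.323,.2])"
```

```text
t 1.2 tcp [0.4503 0.2997 0.2229] jaw 75.07 q7 39.6 w 0.0868 F [ 1.3  0.8 -1.1]
 shift units [  0.562  -7.024 -14.24 ] turn units [-0.      0.0004  0.0001] deg [-0.    0.05  0.02] | shift units in target frame [  0.571  -7.024 -14.239]
```

Request:
drive_tool(
  increments=[
    [[0,-0.468,-0.95],[0,0,0]],
    [[0,-0.468,-0.95],[0,0,0]],
    [[0,-0.468,-0.95],[0,0,0]],
    [[0,-0.468,-0.95],[0,0,0]],
    [[0,-0.468,-0.95],[0,0,0]],
    [[0,-0.468,-0.95],[0,0,0]],
    [[0,-0.468,-0.95],[0,0,0]],
    [[0,-0.468,-0.95],[0,0,0]],
    [[0,-0.468,-0.95],[0,0,0]],
    [[0,-0.468,-0.95],[0,0,0]],
  ],
)

```text
time_s: 2.2
tool_pos: [0.5323, -0.1157, 0.2229]
tool_rot: [-48.9, 89.9, 26.2]
force: [0.3, 0.5, -0.6]
grip_width: 0.0871
```

Request:
drive_tool(
  increments=[
    [[0,-0.468,-0.95],[0,0,0]],
    [[0,-0.468,-0.95],[0,0,0]],
    [[0,-0.468,-0.95],[0,0,0]],
    [[0.2,-0.468,-0.95],[0,0,0]],
    [[0.35,-0.468,-0.95],[0,0,0]],
    [[0,0,0],[0,0,0]],
    [[0,0,0],[0,0,0]],
  ],
)

```text
time_s: 2.9
tool_pos: [0.5728, -0.3228, 0.1995]
tool_rot: [98.7, 89.9, 173.6]
force: [0.1, -0.5, 1.2]
grip_width: 0.0867
```

```bash
python3 -c "
from h import *
c=cam('wrist'); crop(c,0,0,640,480,'w1.png',1.25)
print(proj(c,[.59,-.323,.018]))
plan([.575,-.323,.2])"
```

```text
w1.png scale 1.25
[326.58519819 233.10691375]
t 2.95 tcp [ 0.5737 -0.3212  0.2002] jaw 75.06 q7 113.3 w 0.087 F [0.8 0.3 1.2]
 shift units [ 0.005 -0.043 -0.035] turn units [ 0.      0.0004 -0.0003] deg [ 0.    0.04 -0.04] | shift units in target frame [ 0.005 -0.043 -0.035]
```

View pics/w1.png

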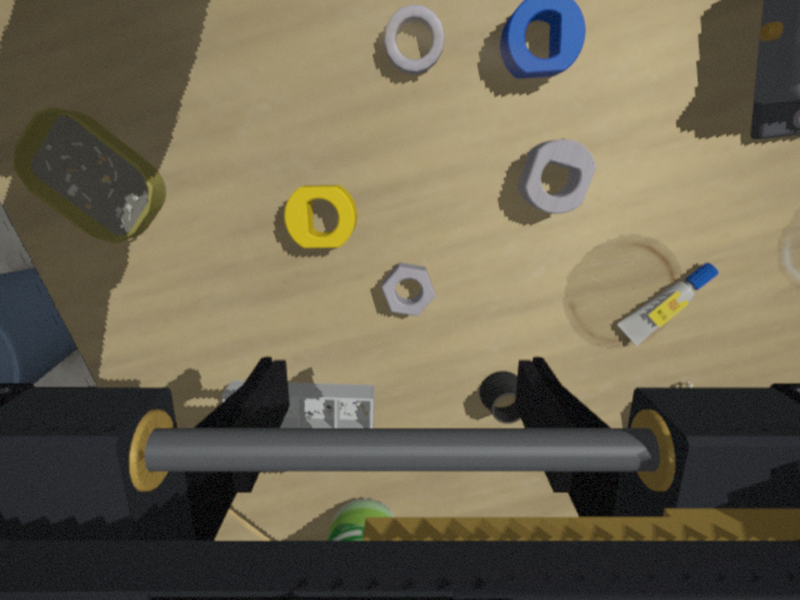

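```bash
cat >> h.py <<'E'
def silver(c,box,up=4,smax=55,vmin=120):
    u0,v0,u1,v1=box
    k=cv2.resize(c["bgr"][v0:v1,u0:u1],None,fx=up,fy=up,interpolation=cv2.INTER_CUBIC)
    h=cv2.cvtColor(k,cv2.COLOR_BGR2HSV); m=((h[...,1]<smax)&(h[...,2]>vmin)).astype(np.uint8)*255
    cs,hier=cv2.findContours(m,cv2.RETR_CCOMP,cv2.CHAIN_APPROX_NONE)
    i=max(range(len(cs)),key=lambda j:cv2.contourArea(cs[j]))
    f=lambda q:(q.reshape(-1,2)+.5)/up-.5+np.array([u0,v0])
    holes=[f(cs[j]) for j in range(len(cs)) if hier[0][j][3]==i]
    holes.sort(key=lambda q:-cv2.contourArea(q.astype(np.float32)))
    cv2.drawContours(k,cs,i,(0,0,255),1); 
    return f(cs[i]),holes,k,m
def onplane(c,pts,z): return np.array([ray(c,u,v,z)[:2] for u,v in pts])
def widths(P):
    H=cv2.convexHull((P*1000).astype(np.float32)).reshape(-1,2)
    a=np.arange(0,180,1); n=np.stack([np.cos(np.radians(a)),np.sin(np.radians(a))]); q=H@n; return a,q.max(0)-q.min(0)
E
python3 - <<'E'
from h import *
c=cam('wrist')
for n,box,z in [("nut",(295,200,360,262),.018),("spacer",(300,0,362,66),.014),("collar",(405,100,485,180),.024)]:
    o,h,k,m=silver(c,box); cv2.imwrite(f"pics/w1_{n}.png",k)
    P=onplane(c,o,z);a,w=widths(P)
    print(n,"outer circ",cv2.minEnclosingCircle((P*1000).astype(np.float32)),"wmin",a[w.argmin()],w.min(),w.max())
    print(" widths",[(int(x),round(float(y),1)) for x,y in zip(a[::10],w[::10])])
    if h:
        Q=onplane(c,h[0],z); print(" hole mid",(Q.max(0)+Q.min(0))/2*1000,Q.max(0)-Q.min(0))
E
cd pics; python3 -c "
import cv2,numpy as np
a=[cv2.resize(cv2.imread(f'w1_{n}.png'),(260,260)) for n in ['nut','spacer','collar']];cv2.imwrite('w1_all.png',np.hstack(a))"
```

```text
nut outer circ ((588.2630615234375, -322.540771484375), 22.306476593017578) wmin 95 36.3183861802338 44.61271973453847
 widths [(0, 44.5), (10, 44.3), (20, 42.8), (30, 40.1), (40, 37.9), (50, 39.6), (60, 40.7), (70, 40.5), (80, 39.4), (90, 37.5), (100, 37.8), (110, 40.8), (120, 42.6), (130, 43.2), (140, 42.5), (150, 40.7), (160, 41.3), (170, 43.5)]
 hole mid [ 589.56304023 -322.10679672] [0.02118845 0.02013799]
spacer outer circ ((425.1408996582031, -275.3336486816406), 20.15518569946289) wmin 136 38.64543633830476 40.11714977007816
 widths [(0, 38.7), (10, 39.6), (20, 40.1), (30, 40.1), (40, 39.8), (50, 39.8), (60, 39.9), (70, 39.5), (80, 39.4), (90, 38.9), (100, 39.2), (110, 38.9), (120, 38.9), (130, 38.8), (140, 38.9), (150, 39.1), (160, 38.7), (170, 39.1)]
 hole mid [ 424.74915534 -275.13192328] [0.02546896 0.0250541 ]
collar outer circ ((535.1590576171875, -201.29367065429688), 26.126359939575195) wmin 60 42.734571750161294 52.248137917365455
 widths [(0, 51.0), (10, 52.0), (20, 52.2), (30, 51.7), (40, 50.0), (50, 46.8), (60, 42.7), (70, 46.1), (80, 48.1), (90, 49.2), (100, 49.2), (110, 49.4), (120, 49.3), (130, 49.4), (140, 49.5), (150, 50.2), (160, 50.2), (170, 50.2)]
 hole mid [ 536.09267172 -199.94234607] [0.02640307 0.02791759]
```

View pics/w1_all.png

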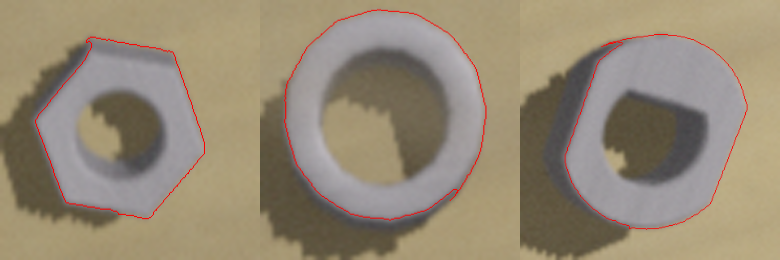

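```bash
python3 -c "
from h import *
plan([.5895,-.3222,.1],95.5)"
```

```text
t 3.0 tcp [ 0.5742 -0.3204  0.2007] jaw 75.14 q7 113.3 w 0.0869 F [0.3 0.2 0.3]
 shift units [ 2.518 -0.381  0.051] turn units [-0.1696  0.0006  0.0002] deg [-20.36   0.07   0.03] | shift units in target frame [ 2.518 -0.376 -0.082]
```

Request:
drive_tool(
  increments=[
    [[0.3,0,0],[-0.0565,0,0]],
    [[0.3,0,0],[-0.0565,0,0]],
    [[0.3,0,0],[-0.0565,0,0]],
    [[0.5,-0.2,-0.04],[0,0,0]],
    [[0.5,-0.18,-0.04],[0,0,0]],
    [[0.5,0,0],[0,0,0]],
    [[0,0,0],[0,0,0]],
    [[0,0,0],[0,0,0]],
  ],
  hand=0.4,
)

```text
time_s: 3.8
tool_pos: [0.5898, -0.3221, 0.1055]
tool_rot: [-63.5, 89.9, 32.1]
force: [0.7, 0.6, -0.7]
grip_width: 0.0612
```

```bash
python3 -c "
from h import *
plan([.5895,-.3222,.004],95.5)
c=cam('wrist'); crop(c,0,0,640,480,'w2.png',1.0)
"
```

```text
t 3.8 tcp [ 0.5898 -0.3221  0.1055] jaw 95.51 q7 134.2 w 0.0612 F [ 0.7  0.6 -0.7]
 shift units [ 2.536  0.009 -0.003] turn units [0.0001 0.0002 0.0004] deg [0.01 0.03 0.05] | shift units in target frame [ 2.536e+00  7.000e-03 -2.000e-03]
w2.png scale 1.0
```

View pics/w2.png

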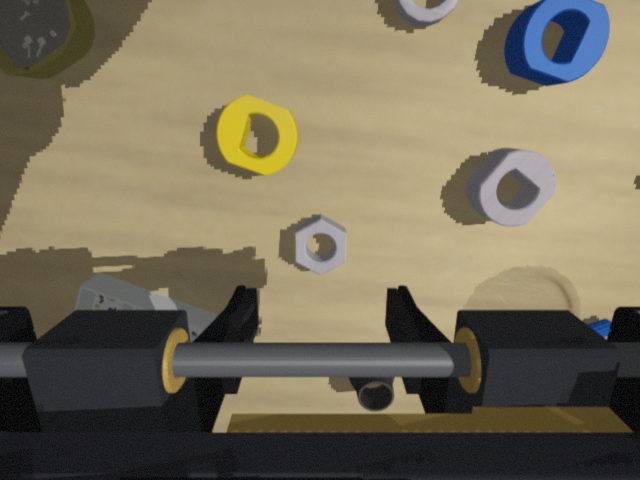

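Request:
drive_tool(
  increments=[
    [[0.7,0,0],[0,0,0]],
    [[0.7,0,0],[0,0,0]],
    [[0.6,0,0],[0,0,0]],
    [[0.4,0,0],[0,0,0]],
    [[0.12,0,0],[0,0,0]],
    [[0,0,0],[0,0,0]],
    [[0,0,0],[0,0,0]],
  ],
)

```text
time_s: 4.55
tool_pos: [0.5901, -0.3242, 0.0054]
tool_rot: [-119.3, 89.9, -23.9]
force: [0.1, 0.3, 0.4]
grip_width: 0.0608
```

Request:
drive_tool(
  increments=[
    [[0,0,0],[0,0,0]],
    [[0,0,0],[0,0,0]],
    [[0,0,0],[0,0,0]],
    [[0,0,0],[0,0,0]],
    [[0,0,0],[0,0,0]],
  ],
  hand=-1,
  squeeze=20,
)

```text
time_s: 5.05
tool_pos: [0.5892, -0.3235, 0.004]
tool_rot: [-72.6, 90.0, 22.8]
force: [-0.2, -0.1, 1.6]
grip_width: 0.0355
```

Request:
drive_tool(
  increments=[
    [[-0.5,0,0],[0,0,0]],
    [[-0.95,0,0],[0,0,0]],
    [[-0.95,0,0],[0,0,0]],
    [[-0.95,0,0],[0,0,0]],
    [[-0.5,0.132,0.955],[0,0,0]],
    [[-0.4,0.132,0.955],[0,0,0]],
    [[0,0.132,0.955],[0,0,0]],
    [[0,0.132,0.955],[0,0,0]],
    [[0,0.132,0.955],[0,0,0]],
    [[0,0.132,0.955],[0,0,0]],
  ],
)

```text
time_s: 6.05
tool_pos: [0.5353, -0.0969, 0.1737]
tool_rot: [-29.4, 90.0, 66.0]
force: [-0.3, 0.6, -1.2]
grip_width: 0.0359
```

Request:
drive_tool(
  increments=[
    [[0,0.132,0.955],[0,0,0]],
    [[0,0.132,0.955],[0,0,0]],
    [[0,0.132,0.955],[0,0,0]],
    [[0,0.132,0.955],[0,0,0]],
    [[0,0.132,0.955],[0,0,0]],
    [[0,0.132,0.955],[0,0,0]],
    [[0,0.132,0.955],[0,0,0]],
    [[0,0.132,0.955],[0,0,0]],
    [[0,0,0],[0,0,0]],
    [[0,0,0],[0,0,0]],
  ],
)

```text
time_s: 7.05
tool_pos: [0.4648, 0.2023, 0.1735]
tool_rot: [156.0, 90.0, -108.4]
force: [-0.7, -0.9, -0.9]
grip_width: 0.0354
```

```bash
python3 -c "
from h import *
plan([.465,.204,.06])
c=cam('wrist'); crop(c,0,0,640,480,'w3.png',1.0)
print(proj(c,[.489,.204,.033]))
"
```

```text
t 7.05 tcp [0.4648 0.2023 0.1735] jaw 95.52 q7 69.7 w 0.0354 F [-0.7 -0.9 -0.9]
 shift units [ 2.837 -0.011  0.043] turn units [-0.     -0.0004 -0.0002] deg [-0.   -0.04 -0.02] | shift units in target frame [ 2.837 -0.01   0.041]
w3.png scale 1.0
[321.56396962 255.12612163]
```

View pics/w3.png

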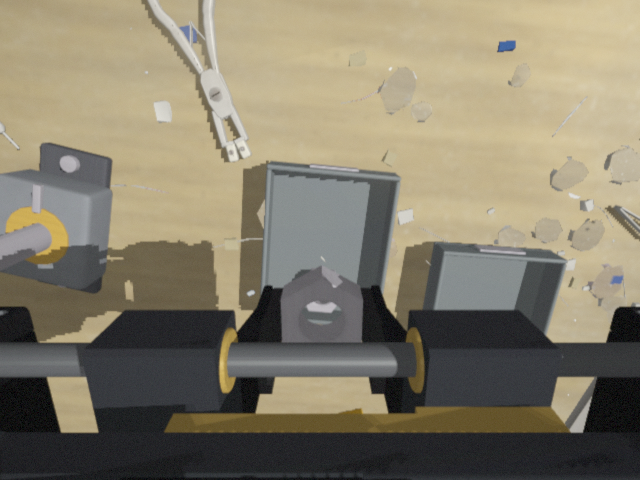

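Request:
drive_tool(
  increments=[
    [[0.9,0,0.02],[0,0,0]],
    [[0.9,0,0.02],[0,0,0]],
    [[0.8,0,0],[0,0,0]],
    [[0.6,0,0],[0,0,0]],
    [[0.5,0,0],[0,0,0]],
    [[0.25,0,0],[0,0,0]],
    [[0,0,0],[0,0,0]],
    [[0,0,0],[0,0,0]],
  ],
)

```text
time_s: 7.9
tool_pos: [0.4659, 0.2031, 0.0166]
tool_rot: [-77.3, 89.9, 18.0]
force: [0.2, -0.1, -0.1]
grip_width: 0.036
```

Request:
drive_tool(
  increments=[
    [[0,0,0],[0,0,0]],
    [[0,0,0],[0,0,0]],
    [[0,0,0],[0,0,0]],
  ],
  hand=0.2,
)

```text
time_s: 8.2
tool_pos: [0.4657, 0.2039, 0.0166]
tool_rot: [-60.1, 89.9, 35.3]
force: [-0.4, -0.7, 0.2]
grip_width: 0.0496
```

Request:
drive_tool(
  increments=[
    [[-0.7,0,0],[0,0,0]],
    [[-0.95,0,0],[0,0,0]],
    [[-0.95,0,0],[0,0,0]],
    [[-0.95,0,0],[0,0,0]],
    [[-0.6,-0.15,-0.985],[0,0,0]],
    [[-0.3,-0.15,-0.985],[0,0,0]],
    [[0,-0.15,-0.985],[0,0,0]],
    [[0,-0.15,-0.985],[0,0,0]],
    [[0,-0.15,-0.985],[0,0,0]],
    [[0,-0.15,-0.985],[0,0,0]],
  ],
  hand=0.5,
)

```text
time_s: 9.2
tool_pos: [0.5234, -0.0299, 0.1944]
tool_rot: [-68.3, 89.9, 27.2]
force: [0.9, -0.4, 0.2]
grip_width: 0.0653
```

```bash
python3 -c "
from h import *
plan([.4248,-.2752,.19])
c=cam('wrist'); crop(c,0,0,640,480,'w4.png',1.0)
c=cam('top'); crop(c,130,190,290,310,'t4.png',5)
"
```

```text
t 9.2 tcp [ 0.5234 -0.0299  0.1944] jaw 95.41 q7 97.8 w 0.0653 F [ 0.9 -0.4  0.2]
 shift units [ 0.103  3.034 -5.872] turn units [-0.      0.0003  0.0007] deg [-0.    0.03  0.08] | shift units in target frame [ 0.111  3.033 -5.872]
w4.png scale 1.0
t4.png scale 5
```

View pics/w4.png

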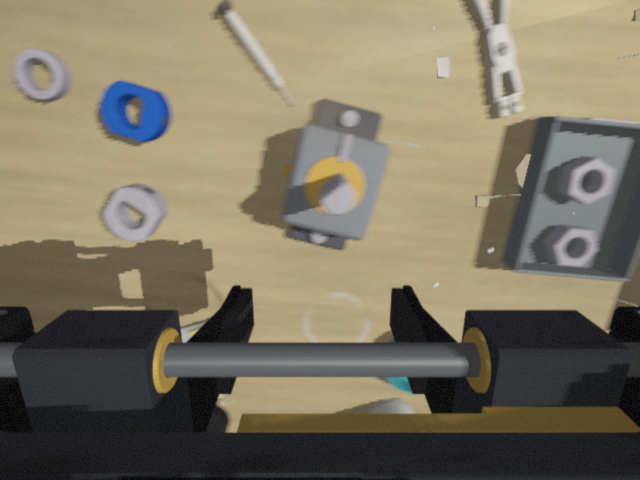

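View pics/t4.png

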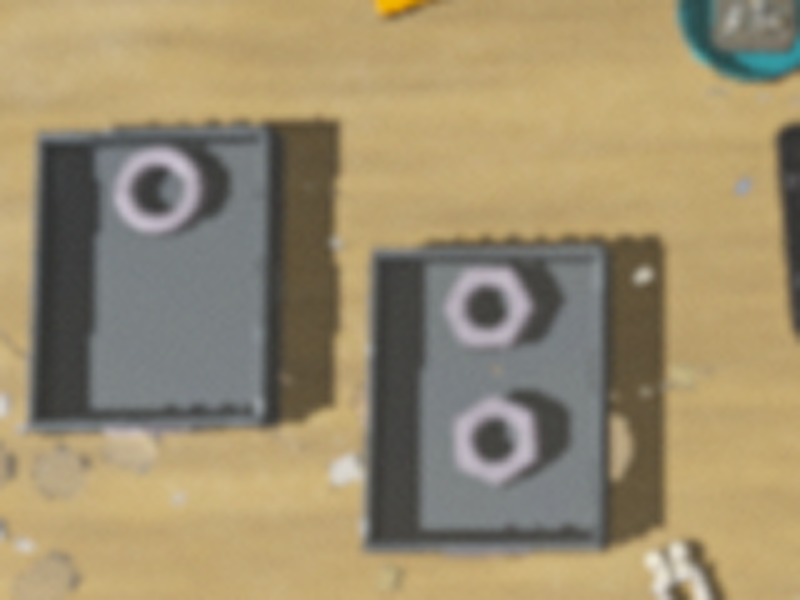

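Request:
drive_tool(
  increments=[
    [[0,0.505,-0.978],[0,0,0]],
    [[0,0.505,-0.978],[0,0,0]],
    [[0,0.505,-0.978],[0,0,0]],
    [[0,0.505,-0.978],[0,0,0]],
    [[0,0.505,-0.978],[0,0,0]],
    [[0,0.505,-0.978],[0,0,0]],
    [[0.8,0,0],[0,0,0]],
    [[0.8,0,0],[0,0,0]],
    [[0.6,0,0],[0,0,0]],
    [[0,0,0],[0,0,0]],
  ],
  hand=0.25,
)

```text
time_s: 10.3
tool_pos: [0.4224, -0.2717, 0.103]
tool_rot: [62.3, 89.7, 157.8]
force: [-0.6, 0.1, 1.3]
grip_width: 0.0546
```

```bash
python3 -c "
from h import *
plan([.4248,-.2752,.003])
c=cam('wrist'); crop(c,0,0,640,480,'w5.png',1.0)
o,h,k,m=silver(c,(270,180,380,280)); cv2.imwrite('pics/w5k.png',k)
P=onplane(c,o,.014);print(cv2.minEnclosingCircle((P*1000).astype(np.float32)))
"
```

```text
t 10.3 tcp [ 0.4224 -0.2717  0.103 ] jaw 95.41 q7 130.6 w 0.0546 F [-0.6  0.1  1.3]
 shift units [ 2.501 -0.065 -0.1  ] turn units [ 0.      0.0014 -0.0026] deg [ 0.    0.16 -0.31] | shift units in target frame [ 2.501 -0.051 -0.093]
w5.png scale 1.0
((423.146728515625, -275.931884765625), 21.309648513793945)
```

View pics/w5.png

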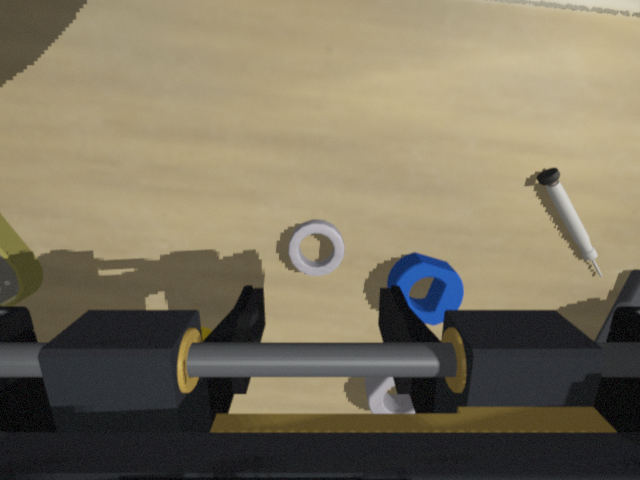

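Request:
drive_tool(
  increments=[
    [[0.6,-0.05,-0.1],[0,0,0]],
    [[0.7,0,0],[0,0,0]],
    [[0.6,0,0],[0,0,0]],
    [[0.4,0,0],[0,0,0]],
    [[0.18,0,0],[0,0,0]],
    [[0,0,0],[0,0,0]],
    [[0,0,0],[0,0,0]],
  ],
)

```text
time_s: 11.05
tool_pos: [0.4282, -0.2777, 0.0079]
tool_rot: [-111.0, 89.9, -15.6]
force: [1.2, -0.8, 0.1]
grip_width: 0.0545
```

Request:
drive_tool(
  increments=[
    [[0,0,0],[0,0,0]],
    [[0,0,0],[0,0,0]],
    [[0,0,0],[0,0,0]],
    [[0,0,0],[0,0,0]],
  ],
  hand=-1,
)

```text
time_s: 11.45
tool_pos: [0.4274, -0.2772, 0.0071]
tool_rot: [-76.8, 89.9, 18.6]
force: [-0.6, 1.1, 4.7]
grip_width: 0.0383
```

Request:
drive_tool(
  increments=[
    [[-0.4,0,0],[0,0,0]],
    [[-0.95,0,0],[0,0,0]],
    [[-0.95,0,0],[0,0,0]],
    [[-0.95,-0.1,0],[0,0,0]],
    [[-0.6,-0.24,0.974],[0,0,0]],
    [[-0.3,-0.24,0.974],[0,0,0]],
    [[0,-0.24,0.974],[0,0,0]],
    [[0,-0.24,0.974],[0,0,0]],
    [[0,-0.24,0.974],[0,0,0]],
    [[0,-0.24,0.974],[0,0,0]],
  ],
)

```text
time_s: 12.45
tool_pos: [0.4661, -0.0373, 0.1726]
tool_rot: [-61.9, 90.0, 33.5]
force: [0.7, -0.6, 0.2]
grip_width: 0.0386
```

Request:
drive_tool(
  increments=[
    [[0,-0.24,0.974],[0,0,0]],
    [[0,-0.24,0.974],[0,0,0]],
    [[0,-0.24,0.974],[0,0,0]],
    [[0,-0.24,0.974],[0,0,0]],
    [[0,-0.24,0.974],[0,0,0]],
    [[0,-0.24,0.974],[0,0,0]],
    [[0,-0.24,0.974],[0,0,0]],
    [[0,-0.24,0.974],[0,0,0]],
    [[0,-0.24,0.974],[0,0,0]],
    [[0,-0.24,0.974],[0,0,0]],
  ],
)

```text
time_s: 13.45
tool_pos: [0.5252, 0.3594, 0.1721]
tool_rot: [152.1, 90.0, -112.5]
force: [1.0, -0.3, -0.8]
grip_width: 0.0385
```

```bash
python3 -c "
from h import *
plan([.52,.358,.06])
c=cam('wrist'); crop(c,0,0,640,480,'w6.png',1.0)
print(ray(c,460,155,.033))
c=cam('top')
print([ray(c,130+u/5,190+v/5,.033).round(3) for u,v in [(40,135),(268,128),(33,425),(270,425)]])
print([ray(c,130+u/5,190+v/5,.033).round(3) for u,v in [(375,252),(605,247),(370,547),(605,547)]])
"
```

```text
t 13.45 tcp [0.5252 0.3594 0.1721] jaw 95.39 q7 62.2 w 0.0385 F [ 1.  -0.3 -0.8]
 shift units [ 2.803  0.132 -0.022] turn units [-0.     -0.0002 -0.0001] deg [-0.   -0.03 -0.01] | shift units in target frame [ 2.803  0.133 -0.024]
w6.png scale 1.0
[0.45658851 0.46046745 0.033     ]
[array([0.608, 0.414, 0.033]), array([0.611, 0.309, 0.033]), array([0.475, 0.41 , 0.033]), array([0.474, 0.303, 0.033])]
[array([0.552, 0.258, 0.033]), array([0.554, 0.153, 0.033]), array([0.419, 0.256, 0.033]), array([0.418, 0.151, 0.033])]
```

View pics/w6.png

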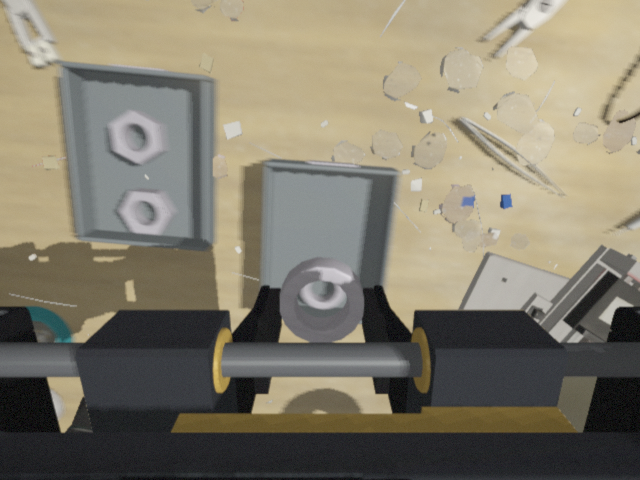

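Request:
drive_tool(
  increments=[
    [[0.9,0.1,0],[0,0,0]],
    [[0.9,0.1,0],[0,0,0]],
    [[0.8,0,0],[0,0,0]],
    [[0.6,0,0],[0,0,0]],
    [[0.45,0,0],[0,0,0]],
    [[0.2,0,0],[0,0,0]],
    [[0,0,0],[0,0,0]],
    [[0,0,0],[0,0,0]],
  ],
)

```text
time_s: 14.35
tool_pos: [0.5179, 0.3575, 0.0193]
tool_rot: [-64.8, 89.9, 30.5]
force: [0.5, -0.6, -0.6]
grip_width: 0.0385
```

Request:
drive_tool(
  increments=[
    [[0,0,0],[0,0,0]],
    [[0,0,0],[0,0,0]],
    [[0,0,0],[0,0,0]],
  ],
  hand=0.25,
)

```text
time_s: 14.65
tool_pos: [0.5176, 0.3577, 0.0193]
tool_rot: [-53.1, 89.9, 42.3]
force: [0.4, -0.9, 0.1]
grip_width: 0.0519
```

Request:
drive_tool(
  increments=[
    [[-0.6,0,0],[0,0,0]],
    [[-0.95,0,0],[0,0,0]],
    [[-0.95,0,0],[0,0,0]],
    [[-0.95,0,0],[0,0,0]],
    [[-0.6,0.06,-0.97],[0,0,0]],
    [[-0.4,0.06,-0.97],[0,0,0]],
    [[0,0.06,-0.97],[0,0,0]],
    [[0,0.06,-0.97],[0,0,0]],
    [[0,0.06,-0.97],[0,0,0]],
    [[0,0.06,-0.97],[0,0,0]],
  ],
)

```text
time_s: 15.65
tool_pos: [0.5247, 0.1227, 0.1972]
tool_rot: [-59.6, 89.9, 35.8]
force: [0.9, 0.2, -0.3]
grip_width: 0.0541
```

Request:
drive_tool(
  increments=[
    [[0,0.06,-0.97],[0,0,0]],
    [[0,0.06,-0.97],[0,0,0]],
    [[0,0.06,-0.97],[0,0,0]],
    [[0,0.06,-0.97],[0,0,0]],
    [[0,0,0],[0,0,0]],
    [[0,0,0],[0,0,0]],
  ],
)

```text
time_s: 16.25
tool_pos: [0.5298, -0.032, 0.197]
tool_rot: [-48.5, 89.9, 46.7]
force: [-0.0, 0.2, 0.8]
grip_width: 0.0545
```

```bash
python3 -c "
from h import *
p,R,o=tool(); print(p)
c=cam('wrist'); crop(c,0,0,640,480,'w7.png',1.0)
C=-c['R'].T@c['t']; print('cam',C,'centre at z .1',ray(c,c['cx'],c['cy'],.1))
np.savez('w7.npz',**{k:c[k] for k in ['bgr','R','t','fx','fy','cx','cy']})
t=cam('top'); crop(t,130,190,290,310,'t7.png',5)
"
```

```text
[ 0.52983838 -0.03199497  0.19696498]
w7.png scale 1.0
cam [ 0.44718503 -0.04040863  0.35865541] centre at z .1 [ 0.52876961 -0.03273535  0.1       ]
t7.png scale 5
```

View pics/w7.png

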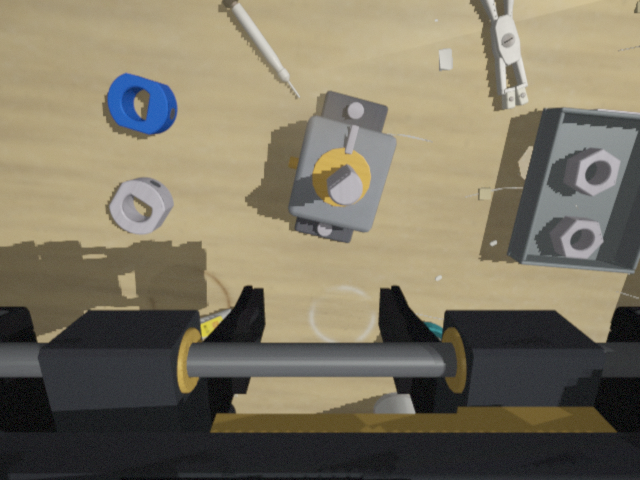

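View pics/t7.png

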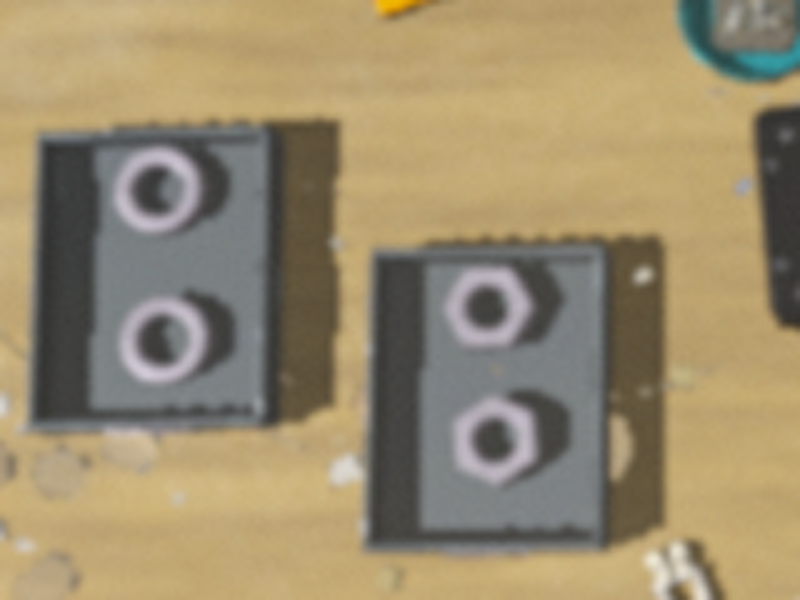

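Request:
drive_tool(
  increments=[
    [[0.4,-0.4,0.3],[0,0,0]],
    [[0.4,-0.3,0.3],[0,0,0]],
    [[0.4,0,0],[0,0,0]],
    [[0,0,0],[0,0,0]],
    [[0,0,0],[0,0,0]],
  ],
)

```text
time_s: 16.85
tool_pos: [0.5553, -0.0037, 0.1486]
tool_rot: [89.5, 90.0, -175.0]
force: [0.3, 0.1, 0.1]
grip_width: 0.0546
```

```bash
python3 -c "
from h import *
p,R,o=tool(); print(p)
c=cam('wrist'); 
C=-c['R'].T@c['t']; print('cam',C)
u,v=proj(c,[.484,-.016,.08]).astype(int); print(u,v)
crop(c,u-80,v-80,u+80,v+40,'w8.png',5); print('origin',u-80,v-80)
np.savez('w8.npz',**{k:c[k] for k in ['bgr','R','t','fx','fy','cx','cy']})
"
```

```text
[ 0.55527958 -0.00365422  0.14862661]
cam [ 0.47286996 -0.01230307  0.31043853]
313 141
w8.png scale 5
origin 233 61
```

View pics/w8.png

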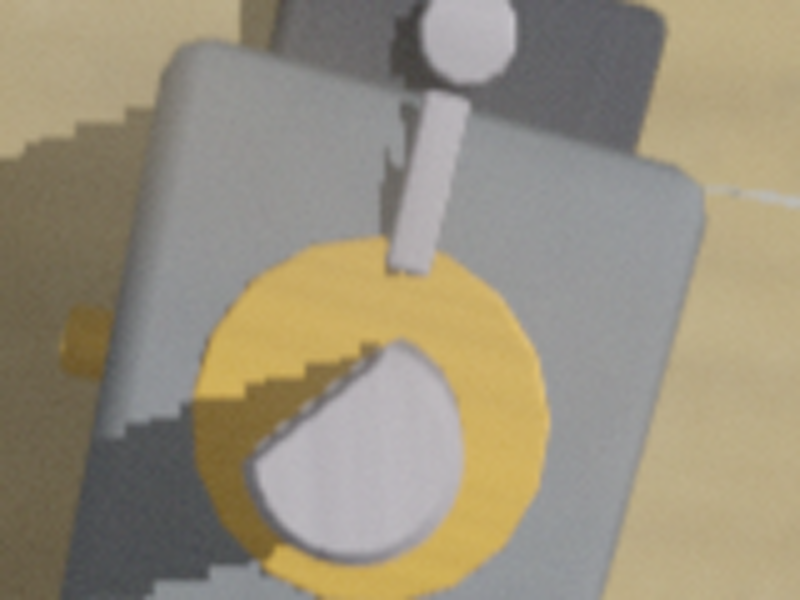

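```bash
cat > m8.py <<'E'
from h import *
import sys
from scipy.optimize import least_squares
d=dict(np.load('w8.npz'));c=d;o=np.array([233,61])
f=lambda u,v,z: ray(c,(u+.5)/5-.5+o[0],(v+.5)/5-.5+o[1],z)
a=f(449,92,.054);b=f(408,270,.054);r=a-b;print("rib",a,b,np.linalg.norm(r),"dir",np.degrees(np.arctan2(r[1],r[0])))
# block edges
for n,p,q in [("left",(160,90),(100,420)),("right",(703,220),(607,590)),("top",(235,48),(660,160))]:
    A=f(*p,.05);B=f(*q,.05);print(n,np.degrees(np.arctan2(*(A-B)[1::-1])),A,B)
hsv=cv2.cvtColor(d['bgr'],cv2.COLOR_BGR2HSV)
A=f(395,347,.104);B=f(253,457,.104);n=A-B;print("flat line",A,B,np.linalg.norm(n),"dir",np.degrees(np.arctan2(n[1],n[0])))
pts=np.array([f(u,v,.104)[:2] for u,v in [(440,370),(458,410),(462,450),(452,490),(425,530),(385,555),(345,557),(310,545),(275,515),(256,485)]])
s=least_squares(lambda x:np.hypot(pts[:,0]-x[0],pts[:,1]-x[1])-x[2],[.484,-.016,.011]);print("shaft circ",s.x,abs(s.fun).max())
pts=np.array([f(u,v,.051)[:2] for u,v in [(205,360),(240,295),(290,255),(340,238),(470,262),(520,315),(545,380),(547,430),(530,500),(490,560)]])
s=least_squares(lambda x:np.hypot(pts[:,0]-x[0],pts[:,1]-x[1])-x[2],[.484,-.016,.024]);print("disc",s.x,abs(s.fun).max())
E
python3 m8.py
```

```text
rib [ 0.44683886 -0.01417516  0.054     ] [ 0.46836903 -0.01738236  0.054     ] 0.02176773742718202 dir 171.52734348631586
left 171.88140895956008 [ 0.44971552 -0.05079382  0.05      ] [ 0.4911539 -0.0567051  0.05     ]
right 172.29155486028128 [0.45852278 0.02003653 0.05      ] [0.50712706 0.01345768 0.05      ]
top -98.2018638905297 [ 0.44391305 -0.04161101  0.05      ] [0.45186344 0.01354815 0.05      ]
flat line [ 0.47698833 -0.01705872  0.104     ] [ 0.48962692 -0.03112241  0.104     ] 0.018908236966275072 dir 131.9450154043407
shaft circ [ 0.48744707 -0.02035303  0.01154351] 0.00034442912037399055
disc [ 0.48790246 -0.02033895  0.02357023] 0.0004398857176897107
```

Request:
drive_tool(
  increments=[
    [[0,0,0],[0.0637,0,0]],
    [[0,0,0],[0.0637,0,0]],
    [[0,0,0],[0.0637,0,0]],
    [[0,0,0],[0.0637,0,0]],
    [[0,0,0],[0.0637,0,0]],
    [[0,0,0],[0.0637,0,0]],
    [[0,0,0],[0.0637,0,0]],
    [[0,0,0],[0,0,0]],
  ],
)

```text
time_s: 17.7
tool_pos: [0.556, -0.0046, 0.1498]
tool_rot: [-22.9, 89.9, 18.9]
force: [0.8, -0.5, 0.1]
grip_width: 0.0544
```

```bash
python3 -c "
from h import *
plan([.4896,-.0187,.15],41.9)"
```

```text
t 17.7 tcp [ 0.556  -0.0046  0.1498] jaw 41.87 q7 45.2 w 0.0544 F [ 0.8 -0.5  0.1]
 shift units [-0.008  0.845 -1.472] turn units [-0.0003  0.0009  0.0004] deg [-0.03  0.11  0.05] | shift units in target frame [-0.005  0.846 -1.472]
```

Request:
drive_tool(
  increments=[
    [[0,0.4,-0.7],[0,0,0]],
    [[0,0.4,-0.7],[0,0,0]],
    [[0,0.045,-0.072],[0,0,0]],
    [[0,0,0],[0,0,0]],
    [[0,0,0],[0,0,0]],
    [[0,0,0],[0,0,0]],
  ],
)

```text
time_s: 18.3
tool_pos: [0.4901, -0.0186, 0.149]
tool_rot: [-56.4, 89.9, -14.5]
force: [0.1, -0.3, 1.0]
grip_width: 0.0546
```

```bash
python3 -c "
from h import *
plan([.4896,-.0187,.065],41.9)
c=cam('top'); crop(c,290,230,370,290,'t9.png',8)
c=cam('wrist'); crop(c,0,0,640,480,'w9.png',1)"
```

```text
t 18.3 tcp [ 0.4901 -0.0186  0.149 ] jaw 41.96 q7 42.0 w 0.0546 F [ 0.1 -0.3  1. ]
 shift units [ 2.099  0.008 -0.013] turn units [0.0005 0.0003 0.0005] deg [0.06 0.04 0.06] | shift units in target frame [ 2.099  0.006 -0.012]
t9.png scale 8
w9.png scale 1
```

View pics/w9.png

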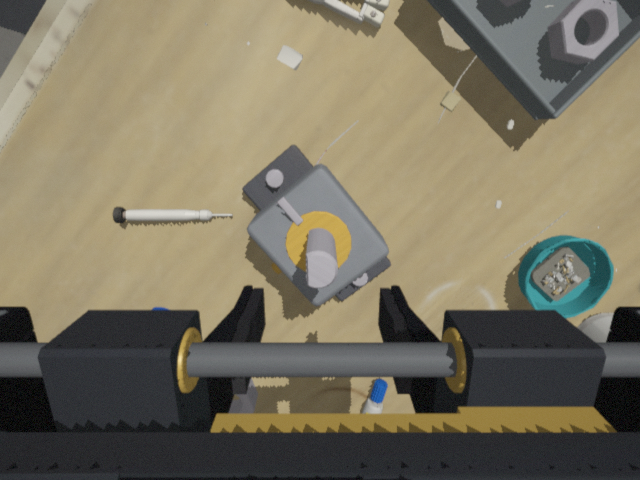

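Request:
drive_tool(
  increments=[
    [[0.5,0,0],[0,0,0]],
    [[0.5,0,0],[0,0,0]],
    [[0.5,0,0],[0,0,0]],
    [[0.4,0,0],[0,0,0]],
    [[0.2,0,0],[0,0,0]],
    [[0,0,0],[0,0,0]],
    [[0,0,0],[0,0,0]],
  ],
)

```text
time_s: 19.1
tool_pos: [0.4896, -0.0188, 0.065]
tool_rot: [-59.8, 90.0, -17.9]
force: [-0.2, 0.5, 0.2]
grip_width: 0.0543
```

Request:
drive_tool(
  increments=[
    [[0,0,0],[0,0,0]],
    [[0,0,0],[0,0,0]],
    [[0,0,0],[0,0,0]],
    [[0,0,0],[0,0,0]],
    [[0,0,0],[0,0,0]],
  ],
  hand=-1,
  squeeze=25,
)

```text
time_s: 19.6
tool_pos: [0.4891, -0.0188, 0.0647]
tool_rot: [-11.2, 90.0, 30.6]
force: [-0.8, -0.8, -0.5]
grip_width: 0.0222
```

Request:
drive_tool(
  increments=[
    [[0,0,0],[0,0,0]],
    [[0,0,0],[0,0,0]],
    [[0,0,0],[0,0,0]],
  ],
)

```text
time_s: 19.9
tool_pos: [0.4897, -0.0183, 0.0647]
tool_rot: [-20.2, 89.9, 21.8]
force: [3.4, 1.3, -0.3]
grip_width: 0.0184
```

Request:
drive_tool(
  increments=[
    [[0,-0.009,0],[0.0697,0,0]],
    [[0,-0.009,0],[0.0697,0,0]],
    [[0,-0.009,0],[0.0697,0,0]],
    [[0,-0.009,0],[0.0697,0,0]],
    [[0,-0.009,0],[0.0697,0,0]],
    [[0,-0.009,0],[0.0697,0,0]],
    [[0,0,0],[0,0,0]],
    [[0,0,0],[0,0,0]],
    [[0,0,0],[0,0,0]],
  ],
)

```text
time_s: 20.8
tool_pos: [0.4905, -0.0201, 0.0648]
tool_rot: [31.7, 89.9, 23.6]
force: [4.1, 2.9, -1.8]
grip_width: 0.0188
```

```bash
python3 -c "
from h import *
plan([.4902,-.0208,.065],-8.2)
print(env.get_obs()['wrist_torque'])"
```

```text
t 20.8 tcp [ 0.4905 -0.0201  0.0648] jaw -8.1 q7 -3.1 w 0.0188 F [ 4.1  2.9 -1.8]
 shift units [-0.006 -0.018 -0.006] turn units [ 0.0009  0.0007 -0.0005] deg [ 0.1   0.09 -0.05] | shift units in target frame [-0.006 -0.018 -0.006]
[ 0.67068488 -0.79132064  0.00138432]
```

Request:
drive_tool(
  increments=[
    [[0,0,0],[0,0,0]],
    [[0,0,0],[0,0,0]],
    [[0,0,0],[0,0,0]],
    [[0,0,0],[0,0,0]],
    [[-0.5,0,0],[0,0,0]],
    [[-0.9,0,0],[0,0,0]],
    [[-0.9,0,0],[0,0,0]],
    [[-0.8,0,0],[0,0,0]],
  ],
  hand=0.5,
)

```text
time_s: 21.6
tool_pos: [0.4896, -0.0212, 0.1901]
tool_rot: [16.5, 90.0, 8.2]
force: [0.1, 0.5, 0.3]
grip_width: 0.0642
```

```bash
python3 -c "
from h import *
plan([.60,-.190,.18],60)
c=cam('top'); crop(c,290,230,370,290,'t10.png',8)
c=cam('wrist'); crop(c,0,0,640,480,'w10.png',1)"
```

```text
t 21.6 tcp [ 0.4896 -0.0212  0.1901] jaw -8.29 q7 -9.4 w 0.0642 F [0.1 0.5 0.3]
 shift units [ 0.254 -3.778  3.341] turn units [-5.691e-01  1.000e-04  0.000e+00] deg [-6.829e+01  1.000e-02  0.000e+00] | shift units in target frame [ 0.254 -4.501 -2.275]
t10.png scale 8
w10.png scale 1
```

View pics/w10.png

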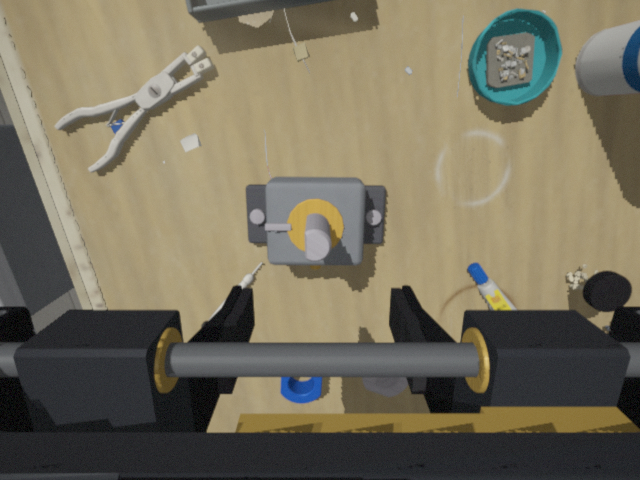

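Request:
drive_tool(
  increments=[
    [[0,0,0],[-0.0711,0,0]],
    [[0,0,0],[-0.0711,0,0]],
    [[0,0,0],[-0.0711,0,0]],
    [[0,0,0],[-0.0711,0,0]],
    [[0,0,0],[-0.0711,0,0]],
    [[0,0,0],[-0.0711,0,0]],
    [[0,0,0],[-0.0711,0,0]],
    [[0,0,0],[-0.0711,0,0]],
  ],
)

```text
time_s: 22.5
tool_pos: [0.489, -0.021, 0.1875]
tool_rot: [133.4, 89.9, -166.3]
force: [0.9, -0.2, -1.0]
grip_width: 0.0653
```

Request:
drive_tool(
  increments=[
    [[0,-0.88,-0.55],[0,0,0]],
    [[0,-0.88,-0.55],[0,0,0]],
    [[0,-0.88,-0.55],[0,0,0]],
    [[0.2,-0.88,-0.55],[0,0,0]],
    [[0.4,-0.88,-0.55],[0,0,0]],
    [[0.4,-0.88,-0.55],[0,0,0]],
    [[0,0,0],[0,0,0]],
    [[0,0,0],[0,0,0]],
  ],
)

```text
time_s: 23.3
tool_pos: [0.605, -0.2419, 0.1464]
tool_rot: [123.8, 89.8, -176.4]
force: [0.1, 0.1, 0.8]
grip_width: 0.0652
```

```bash
python3 -c "
from h import *
plan([.536,-.20,.15],60)
c=cam('wrist'); crop(c,0,0,640,480,'w11.png',1)
np.savez('w11.npz',**{k:c[k] for k in ['bgr','R','t','fx','fy','cx','cy']})
print(proj(c,[.536,-.2,.024]),-c['R'].T@c['t'])"
```

```text
t 23.3 tcp [ 0.605  -0.2419  0.1464] jaw 59.81 q7 94.1 w 0.0652 F [0.1 0.1 0.8]
 shift units [-0.083  2.019  0.038] turn units [-0.0016 -0.0011 -0.0017] deg [-0.19 -0.14 -0.2 ] | shift units in target frame [-0.09   2.018  0.045]
w11.png scale 1
[324.4795776  125.74553545] [ 0.5341753  -0.20048086  0.30847308]
```

View pics/w11.png

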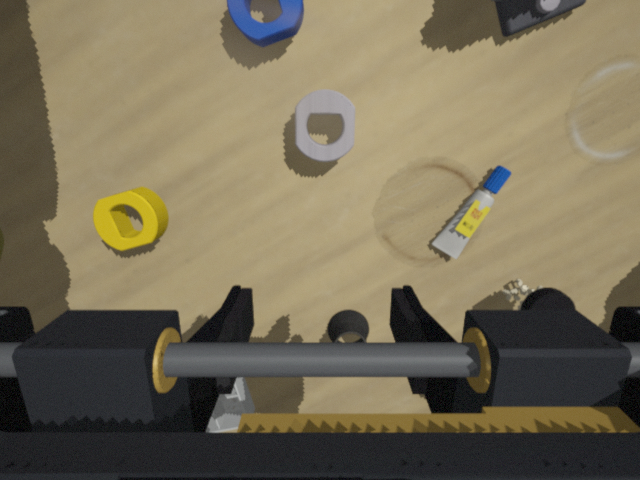

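```bash
python3 - <<'E'
from h import *
c=dict(np.load('w11.npz'))
o,h,k,m=silver(c,(285,80,370,170),6); cv2.imwrite("pics/w11k.png",k)
P=onplane(c,o,.024);H=cv2.convexHull((P*1000).astype(np.float32)).reshape(-1,2)
for a in np.arange(54,67,1.):
    n=np.array([np.cos(np.radians(a)),np.sin(np.radians(a))]);q=H@n;t=H@np.array([-n[1],n[0]]);print(a,(q.max()-q.min()).round(2),((q.max()+q.min())/2).round(2),((t.max()+t.min())/2).round(2),(t.max()-t.min()).round(2))
Q=onplane(c,h[0],.024)*1000
n=np.array([np.cos(np.radians(60)),np.sin(np.radians(60))]);t=np.array([-n[1],n[0]])
for w in (n,t): q=Q@w; print("hole",q.min(),q.max(),(q.min()+q.max())/2)
E
```

```text
54.0 45.19 153.31 -551.07 49.78
55.0 44.85 143.69 -553.67 49.78
56.0 44.5 134.02 -556.1 49.76
57.0 44.16 124.29 -558.35 49.75
58.0 43.84 114.52 -560.43 49.74
59.0 43.55 104.72 -562.33 49.71
60.0 43.44 94.97 -564.07 49.68
61.0 43.58 85.2 -565.65 49.71
62.0 43.94 75.3 -567.05 49.73
63.0 44.29 65.37 -568.28 49.73
64.0 44.63 55.43 -569.33 49.73
65.0 44.97 45.47 -570.21 49.74
66.0 45.32 35.51 -570.93 49.77
hole 81.81375861464764 108.40933648736436 95.111547551006
hole -576.7377014709754 -555.5359678545188 -566.1368346627471
```

View pics/w11k.png

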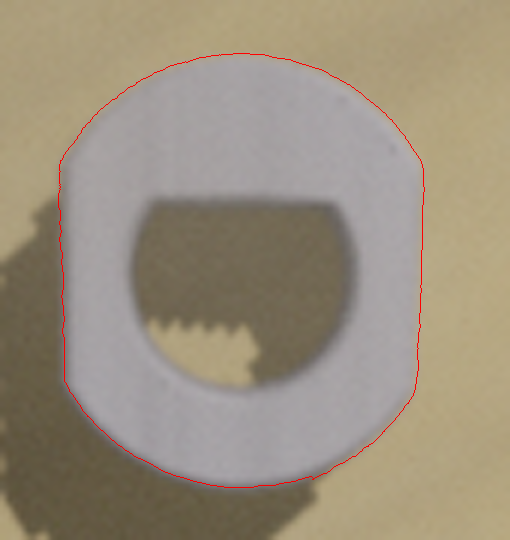

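Request:
drive_tool(
  increments=[
    [[0,0.7,0.045],[-0.0016,0,0]],
    [[0,0.7,0],[0,0,0]],
    [[0.2,0.62,0],[0,0,0]],
    [[0.8,0,0],[0,0,0]],
    [[0.8,0,0],[0,0,0]],
    [[0,0,0],[0,0,0]],
    [[0,0,0],[0,0,0]],
  ],
)

```text
time_s: 24.05
tool_pos: [0.5376, -0.1976, 0.0775]
tool_rot: [-4.7, 89.9, 55.5]
force: [0.9, -0.1, 0.4]
grip_width: 0.0654
```

```bash
python3 -c "
from h import *
plan([.536,-.1998,.003],60)
c=cam('wrist'); crop(c,0,0,640,480,'w12.png',1)"
```

```text
t 24.05 tcp [ 0.5376 -0.1976  0.0775] jaw 60.26 q7 92.0 w 0.0654 F [ 0.9 -0.1  0.4]
 shift units [ 1.863  0.009 -0.07 ] turn units [0.0022 0.0005 0.    ] deg [0.26 0.06 0.  ] | shift units in target frame [ 1.863  0.008 -0.068]
w12.png scale 1
```

View pics/w12.png

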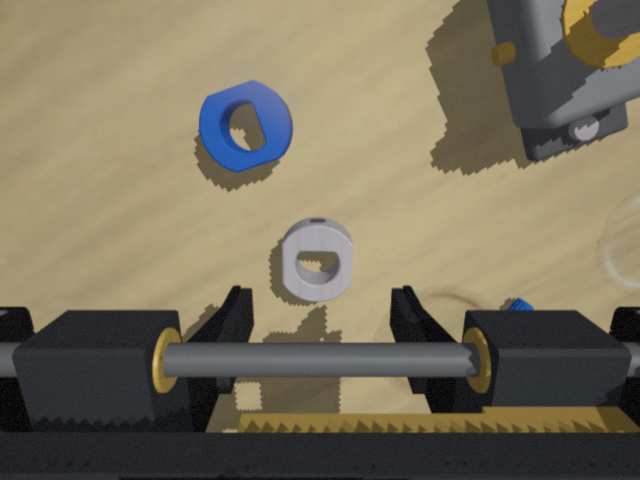

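Request:
drive_tool(
  increments=[
    [[0.6,0,-0.068],[0.002,0,0]],
    [[0.6,0,0],[0,0,0]],
    [[0.45,0,0],[0,0,0]],
    [[0.2,0,0],[0,0,0]],
    [[0,0,0],[0,0,0]],
    [[0,0,0],[0,0,0]],
  ],
)

```text
time_s: 24.7
tool_pos: [0.5372, -0.2017, 0.004]
tool_rot: [-71.3, 89.9, -11.4]
force: [0.2, 0.1, 0.6]
grip_width: 0.0653
```

Request:
drive_tool(
  increments=[
    [[0,0,0],[0,0,0]],
    [[0,0,0],[0,0,0]],
    [[0,0,0],[0,0,0]],
    [[0,0,0],[0,0,0]],
    [[0,0,0],[0,0,0]],
    [[0,0,0],[0,0,0]],
  ],
  hand=-1,
  squeeze=35,
)

```text
time_s: 25.3
tool_pos: [0.5364, -0.201, 0.0029]
tool_rot: [-22.5, 90.0, 37.4]
force: [-0.9, 1.3, 4.6]
grip_width: 0.0428
```

```bash
python3 -c "
from h import *
plan([.536,-.1998,.2],60)"
```

```text
t 25.3 tcp [ 0.5364 -0.201   0.0029] jaw 59.92 q7 96.0 w 0.0428 F [-0.9  1.3  4.6]
 shift units [-4.926  0.023  0.024] turn units [-0.0007  0.0004  0.0001] deg [-0.08  0.04  0.02] | shift units in target frame [-4.926  0.024  0.021]
```

Request:
drive_tool(
  increments=[
    [[-0.4,0,0],[0,0,0]],
    [[-0.9,0,0],[0,0,0]],
    [[-0.9,0,0],[0,0,0]],
    [[-0.9,0,0],[-0.0608,0,0]],
    [[-0.9,0,0],[-0.0608,0,0]],
    [[-0.2,0,0],[-0.0608,0,0]],
    [[0,0.4,0.9],[0,0,0]],
    [[0,0.4,0.9],[0,0,0]],
    [[0,0.4,0.9],[0,0,0]],
    [[0,0,0],[0,0,0]],
  ],
)

```text
time_s: 26.3
tool_pos: [0.5026, -0.0815, 0.1705]
tool_rot: [26.1, 89.7, 108.3]
force: [-0.0, 0.1, -1.9]
grip_width: 0.0425
```

Request:
drive_tool(
  increments=[
    [[0,0.4,0.9],[0,0,0]],
    [[0,0.25,0.69],[0,0,0]],
    [[0,0,0],[0,0,0]],
    [[0,0,0],[0,0,0]],
    [[0,0,0],[0,0,0]],
  ],
)

```text
time_s: 26.8
tool_pos: [0.4874, -0.0225, 0.1708]
tool_rot: [-142.5, 90.0, -60.8]
force: [-0.2, -0.3, -2.6]
grip_width: 0.0431
```

```bash
python3 -c "
from h import *
plan([.4877,-.0204,.12],81.8)
c=cam('wrist'); crop(c,0,0,640,480,'w13.png',1.25)
np.savez('w13.npz',**{k:c[k] for k in ['bgr','R','t','fx','fy','cx','cy']})
c=cam('top'); crop(c,280,220,380,295,'t13.png',8)"
```

```text
t 26.8 tcp [ 0.4874 -0.0225  0.1708] jaw 81.68 q7 81.2 w 0.0431 F [-0.2 -0.3 -2.6]
 shift units [1.27e+00 1.00e-03 5.40e-02] turn units [-0.001  -0.0003  0.0002] deg [-0.12 -0.04  0.03] | shift units in target frame [1.27e+00 1.00e-03 5.40e-02]
w13.png scale 1.25
t13.png scale 8
```

View pics/w13.png

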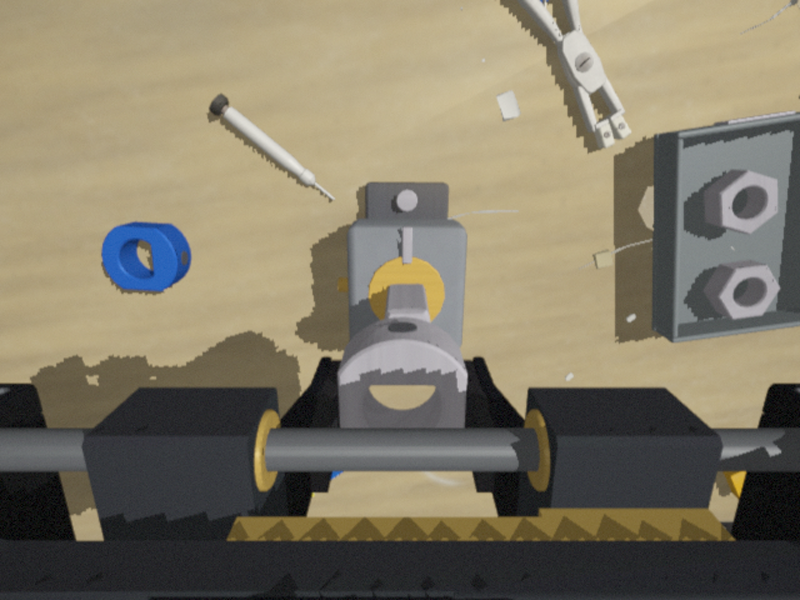

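```bash
python3 - <<'E'
from h import *
c=dict(np.load('w13.npz'))
p,R,o=tool()
for n,u,v,z,r in [("screw",403,326.5,.1798,25),("flat",404,385.5,.1918,8.5),("rimfront",404,338,.1918,25)]:
    X=ray(c,(u+.5)/1.25-.5,(v+.5)/1.25-.5,z); q=(R.T@(X-p))*1000; print(n,X.round(4),"tool y,z mm",q[1:].round(2),"-> centre y",(q[1]-r).round(2))
for X in ([.4877,-.0204,.105],): print(proj(c,X)*1.25)
crop(c,230,200,420,342,'w13z.png',4.2)
E
```

```text
screw [ 0.4618 -0.019   0.1798] tool y,z mm [25.82 -0.28] -> centre y 0.82
flat [ 0.478  -0.021   0.1918] tool y,z mm [9.5  0.05] -> centre y 1.0
rimfront [ 0.4613 -0.0186  0.1918] tool y,z mm [2.638e+01 2.000e-02] -> centre y 1.38
[407.19791416 322.54322749]
w13z.png scale 4.2
```

View pics/w13z.png

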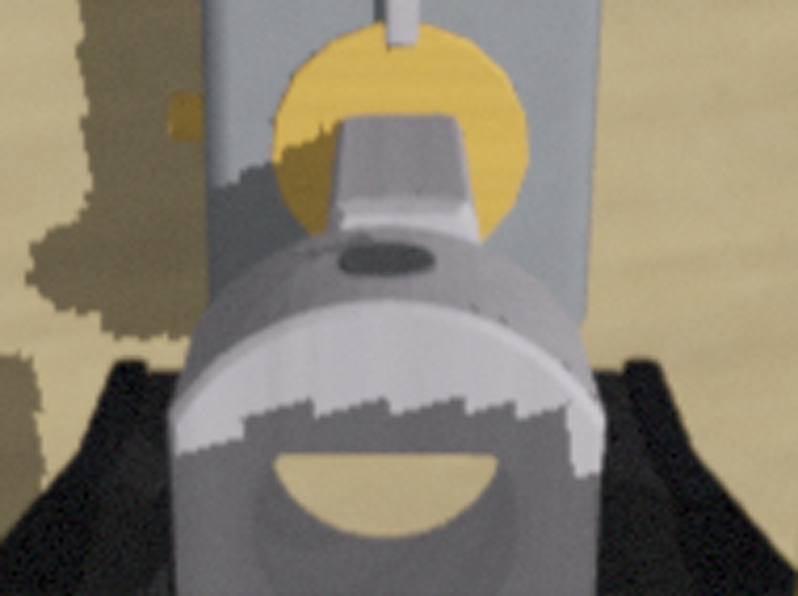

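View pics/t13.png

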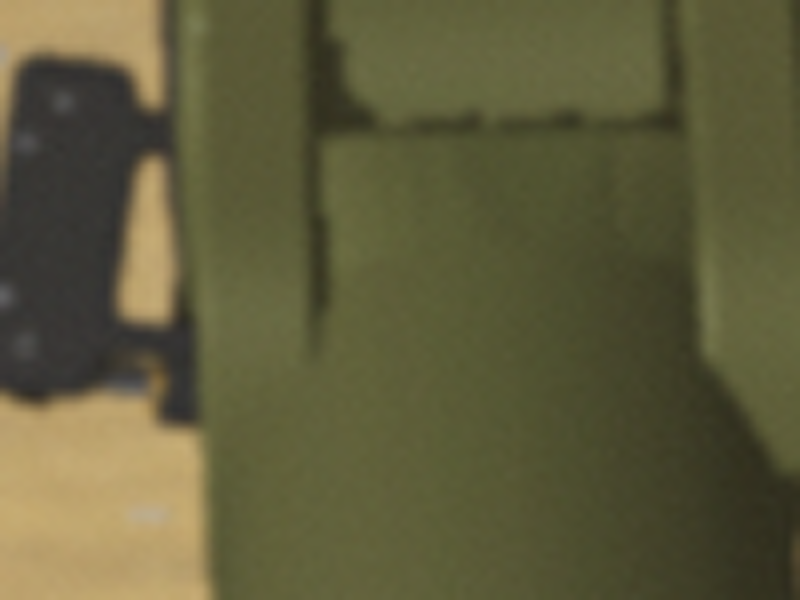

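```bash
python3 - <<'E'
from h import *
c=dict(np.load('w13.npz'));p,R,o=tool();print(p)
f=lambda u,v,z: ray(c,(u+.5)/4.2-.5+230,(v+.5)/4.2-.5+200,z)
A=f(338,200,.102);B=f(469,200,.102);A2=f(346,116,.052);B2=f(457,116,.052);r1=f(401,44,.054);r0=f(404,0,.054)
ax=lambda M:(M+np.array([np.cos(np.radians(-8.2)),np.sin(np.radians(-8.2)),0])*.007)
for M in ((A+B)/2,(A2+B2)/2): print(M.round(4),"axis",ax(M).round(4),"tool",(R.T@(ax(M)-p)*1000).round(2))
print("flat dir",np.degrees(np.arctan2(*(B-A)[1::-1])),np.degrees(np.arctan2(*(B2-A2)[1::-1])),np.linalg.norm(B-A),"rib",r1.round(4))
for Q in [(150,.0),]: pass
E
```

```text
[ 0.48739767 -0.02244759  0.17066088]
[ 0.4815 -0.0195  0.102 ] axis [ 0.4884 -0.0205  0.102 ] tool [68.66 -0.71  2.08]
[ 0.4819 -0.0195  0.052 ] axis [ 0.4888 -0.0205  0.052 ] tool [118.66  -1.1    2.24]
flat dir 81.69764878123925 81.69444962181812 0.020033570628762935 rib [ 0.4681 -0.0176  0.054 ]
```

Request:
drive_tool(
  increments=[
    [[0.3,-0.038,0.053],[-0.001,0,0]],
    [[0.5,0,0],[0,0,0]],
    [[0.4,0,0],[0,0,0]],
    [[0.25,0,0],[0,0,0]],
    [[0,0,0],[0,0,0]],
    [[0,0,0],[0,0,0]],
    [[0,0,0],[0,0,0]],
  ],
)

```text
time_s: 27.6
tool_pos: [0.4898, -0.019, 0.1133]
tool_rot: [-73.1, 89.9, 8.8]
force: [-0.5, 0.3, -1.7]
grip_width: 0.0428
```

```bash
python3 -c "
from h import *
plan([.4887,-.0205,.065],81.8)
c=cam('wrist'); crop(c,230,200,420,342,'w14.png',4.2)
np.savez('w14.npz',**{k:c[k] for k in ['bgr','R','t','fx','fy','cx','cy']})
c=cam('scene'); crop(c,240,200,360,320,'s14.png',5)"
```

```text
t 27.6 tcp [ 0.4898 -0.019   0.1133] jaw 81.91 q7 83.8 w 0.0428 F [-0.5  0.3 -1.7]
 shift units [ 1.207  0.025 -0.041] turn units [0.0009 0.0002 0.0007] deg [0.11 0.03 0.08] | shift units in target frame [ 1.207  0.023 -0.04 ]
w14.png scale 4.2
s14.png scale 5
```

View pics/w14.png

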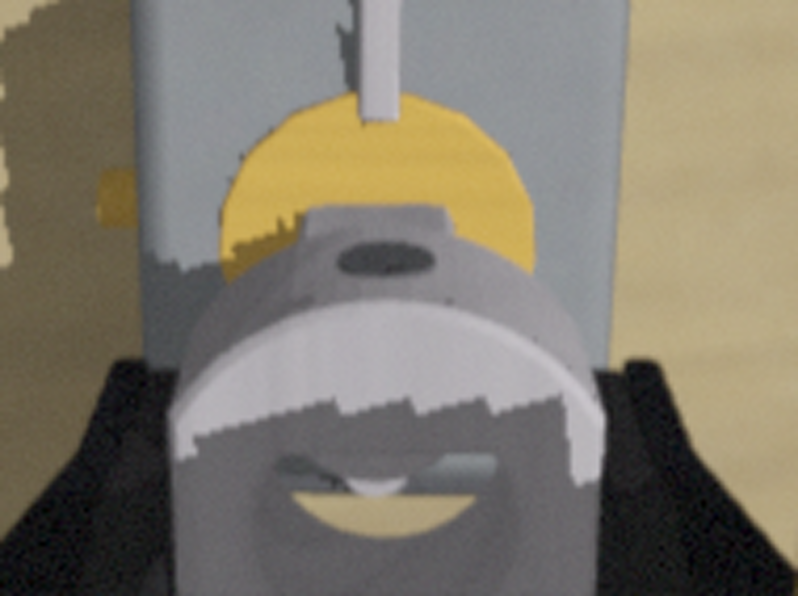

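View pics/s14.png

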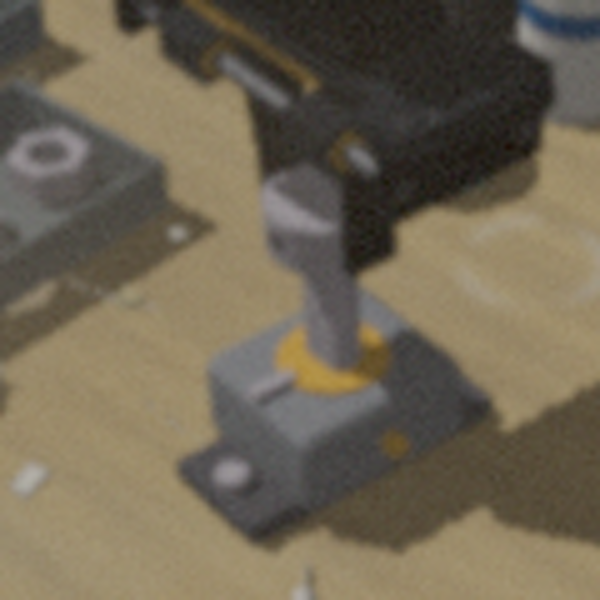

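```bash
python3 - <<'E'
from h import *
c=dict(np.load('w14.npz'));p,R,o=tool();print(p)
f=lambda u,v,z: R.T@(ray(c,(u+.5)/4.2-.5+230,(v+.5)/4.2-.5+200,z)-p)*1000
for n,u,v,z in [("flatL",307,207,.052),("flatR",446,207,.052),("rib",379,120,.054),("shaft top back",376,496,.105),("discL",222,235,.051),("discR",533,235,.051),("blockL",144,300,.05),("blockR",612,300,.05),("screw",386,259,.122),("boreflatL",276,458,.134),("boreflatR",497,458,.134),("bore flat bottom L",292,494,.11),("boreflat bottomR",476,494,.11)]:
    print(n,f(u,v,z).round(2))
E
```

```text
[ 0.48975501 -0.01891432  0.11330819]
flatL [ 61.29   7.69 -12.36]
flatR [61.3   7.69  8.23]
rib [59.28 21.61 -1.66]
shaft top back [  8.32 -11.04  -1.85]
discL [ 62.29   2.94 -25.2 ]
discR [62.32  2.92 21.34]
blockL [ 63.29  -7.92 -37.52]
blockR [63.34 -7.94 33.76]
screw [-8.73 25.61 -0.64]
boreflatL [-20.71   9.16 -11.49]
boreflatR [-20.7    9.15  10.31]
bore flat bottom L [  3.31  -8.02 -11.58]
boreflat bottomR [ 3.33 -8.03  9.82]
```

```bash
python3 - <<'E'
from h import *
c=dict(np.load('w14.npz'))
crop(c,282,295,362,345,'w14z.png',10)
p,R,o=tool()
# predicted pixel of shaft top circle (r 10.2 z .105, r 12 z .102) for axis tool y=+1.2
w=lambda y,z,h: proj(c,[*(p+R@np.array([0,y/1000,z/1000]))[:2],h])
for ay in (-.8,.2,1.2): print(ay,((w(ay-10.2,-1.9,.105)-[282,295])*10).round(),((w(ay-12,-1.9,.102)-[282,295])*10).round(), "block +x edge",((w(ay-42,-1.9,.05)-[282,295])*10).round(),"disc edge",((w(ay-24,-1.9,.051)-[282,295])*10).round())
E
```

```text
w14z.png scale 10
-0.8 [370. 226.] [371. 229.] block +x edge [376. 245.] disc edge [376.   6.]
0.2 [370. 208.] [371. 211.] block +x edge [376. 231.] disc edge [376.  -8.]
1.2 [370. 191.] [371. 194.] block +x edge [376. 218.] disc edge [376. -22.]
```

View pics/w14z.png

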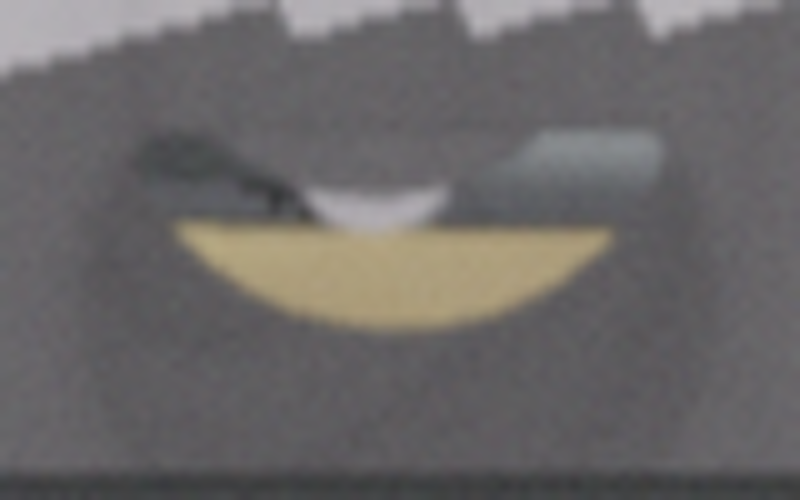

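```bash
python3 - <<'E'
from h import *
c=dict(np.load('w14.npz'));p,R,o=tool();print(p)
f=lambda u,v,z: R.T@(ray(c,(u+.5)/10-.5+282,(v+.5)/10-.5+295,z)-p)*1000
print("bore back bottom",f(397,329,.1104)[1:], "top inner rim back?",f(400,470,.1344)[1:])
print("shaft top back",f(375,234,.105)[1:])
d=dict(np.load('w13.npz'))
g=lambda u,v,z: R.T@(ray(c,(u+.5)/4.2-.5+230,(v+.5)/4.2-.5+200,z)-p)*1000
print("rim front top",g(386,300,.1344)[1:],"bottom front",g(386,228,.1104)[1:])
E
```

```text
[ 0.48975501 -0.01891432  0.11330819]
bore back bottom [-13.42798057  -0.7823369 ] top inner rim back? [-6.18692895 -0.63049501]
shaft top back [-11.17475476  -1.89433386]
rim front top [26.07556311 -0.63723382] bottom front [24.90627339 -0.64244545]
```

Request:
drive_tool(
  increments=[
    [[0,0,-0.03],[0,0,0]],
    [[0,0,0],[0,0,0]],
    [[0.1,0,0],[0,0,0]],
    [[0.1,0,0],[0,0,0]],
    [[0.1,0,0],[0,0,0]],
    [[0,0,0],[0,0,0]],
  ],
)

```text
time_s: 28.3
tool_pos: [0.4883, -0.0202, 0.0997]
tool_rot: [111.0, 89.9, -167.0]
force: [-0.5, -0.7, -2.0]
grip_width: 0.0426
```

```bash
python3 -c "
from h import *
plan([.4887,-.0205,.065],81.8)
c=cam('wrist'); crop(c,230,200,420,342,'w15.png',4.2)
c=cam('scene'); crop(c,240,200,360,320,'s15.png',5)"
```

```text
t 28.3 tcp [ 0.4883 -0.0202  0.0997] jaw 81.92 q7 84.6 w 0.0426 F [-0.5 -0.7 -2. ]
 shift units [ 0.868 -0.013 -0.006] turn units [ 0.001  -0.0003 -0.0007] deg [ 0.12 -0.03 -0.08] | shift units in target frame [ 0.868 -0.012 -0.006]
w15.png scale 4.2
s15.png scale 5
```

View pics/w15.png

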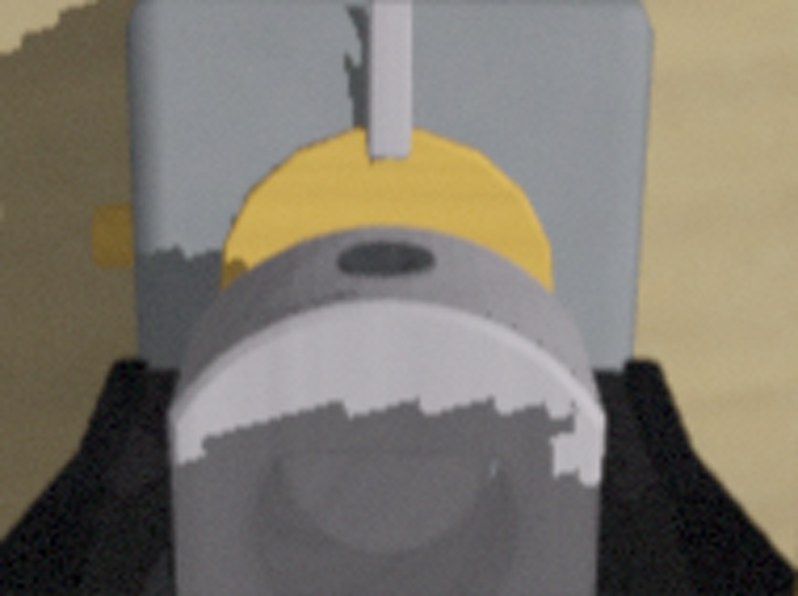

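View pics/s15.png

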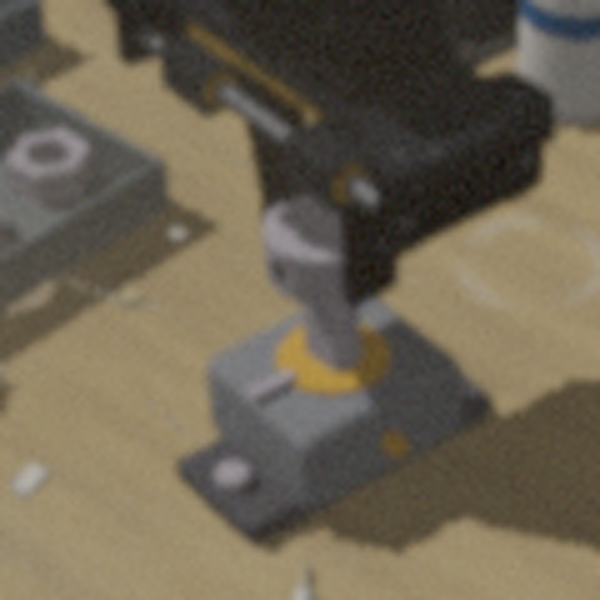

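Request:
drive_tool(
  increments=[
    [[0.12,0,0],[0,0,0]],
    [[0.15,0,0],[0,0,0]],
    [[0.15,0,0],[0,0,0]],
    [[0.15,0,0],[0,0,0]],
  ],
)

```text
time_s: 28.8
tool_pos: [0.4887, -0.0202, 0.077]
tool_rot: [104.7, 90.0, -173.4]
force: [0.2, 0.8, -2.2]
grip_width: 0.0427
```

```bash
python3 -c "
from h import *
plan([.4887,-.0205,.065],81.8)"
```

```text
t 28.8 tcp [ 0.4887 -0.0202  0.077 ] jaw 81.92 q7 86.1 w 0.0427 F [ 0.2  0.8 -2.2]
 shift units [ 0.301 -0.001 -0.008] turn units [ 0.001  -0.     -0.0002] deg [ 0.12 -0.01 -0.02] | shift units in target frame [ 0.301 -0.001 -0.008]
```

Request:
drive_tool(
  increments=[
    [[0.15,0,0],[0,0,0]],
    [[0.13,0,0],[0,0,0]],
    [[0,0,0],[0,0,0]],
    [[0,0,0],[0,0,0]],
    [[0,0,0],[0,0,0]],
  ],
)

```text
time_s: 29.3
tool_pos: [0.4892, -0.0201, 0.0668]
tool_rot: [-66.9, 90.0, 15.0]
force: [-0.4, 0.5, -2.1]
grip_width: 0.0428
```

```bash
python3 -c "
from h import *
plan([.4887,-.0205,.065],81.8)
c=cam('wrist'); crop(c,200,180,440,345,'w16.png',3.3)
np.savez('w16.npz',**{k:c[k] for k in ['bgr','R','t','fx','fy','cx','cy']})
c=cam('scene'); crop(c,240,200,360,320,'s16.png',5)
c=cam('top'); crop(c,130,190,370,310,'t16.png',3.3)"
```

```text
t 29.3 tcp [ 0.4892 -0.0201  0.0668] jaw 81.92 q7 86.8 w 0.0428 F [-0.4  0.5 -2.1]
 shift units [ 0.045  0.011 -0.011] turn units [0.001  0.0001 0.0002] deg [0.12 0.01 0.03] | shift units in target frame [ 0.045  0.011 -0.011]
w16.png scale 3.3
s16.png scale 5
t16.png scale 3.3
```

View pics/w16.png

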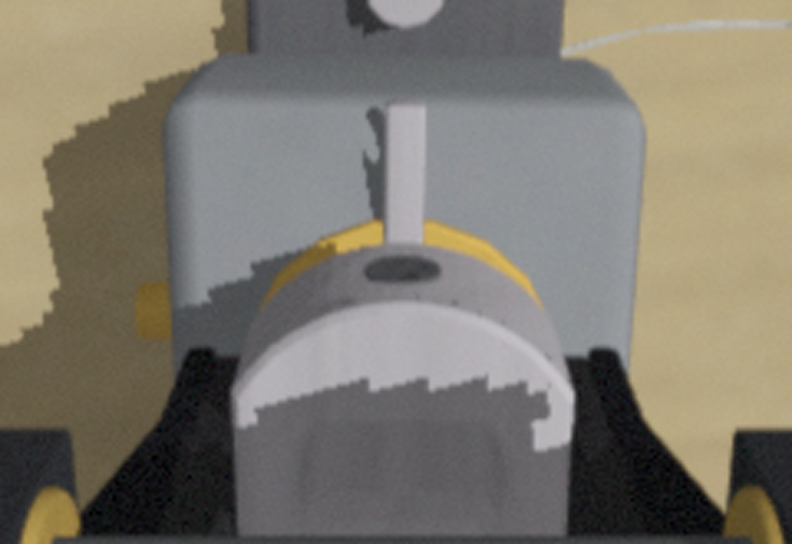

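View pics/s16.png

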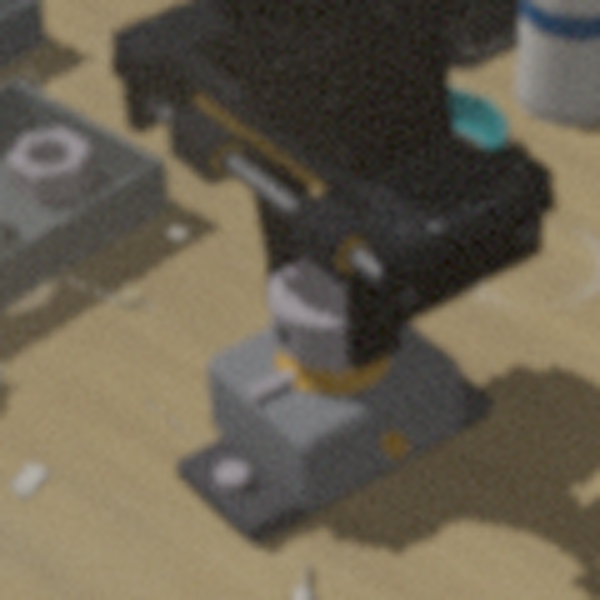

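View pics/t16.png

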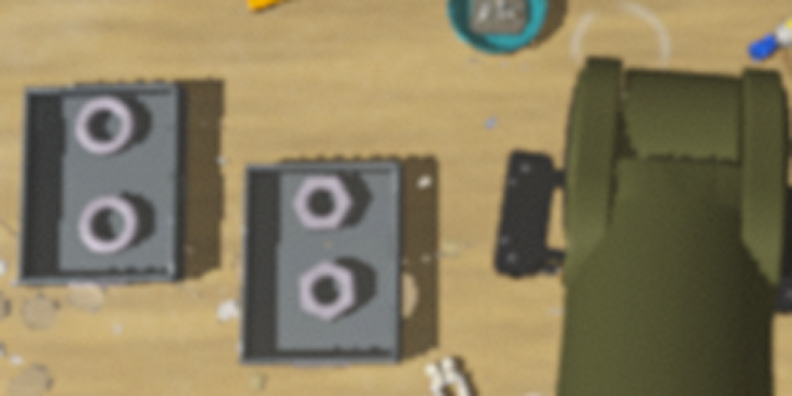

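Request:
drive_tool(
  increments=[
    [[0.04,0,0],[0,0,0]],
    [[0,0,0],[0,0,0]],
    [[0,0,0],[0,0,0]],
    [[0,0,0],[0,0,0]],
    [[0,0,0],[0,0,0]],
  ],
)

```text
time_s: 29.95
tool_pos: [0.489, -0.0202, 0.065]
tool_rot: [-59.6, 90.0, 22.4]
force: [0.7, -0.3, -2.0]
grip_width: 0.0424
```

```bash
python3 -c "
from h import *
plan([.4887,-.0205,.065],81.8)
c=cam('wrist'); p,R,o=tool(); crop(c,200,180,440,345,'w17.png',3.3)
w=cam('scene'); crop(w,270,220,340,290,'s17.png',8)
# predicted scene px of front underside & screw & block rib for gaps
n=np.array([np.cos(np.radians(171.8)),np.sin(np.radians(171.8))]);ax=np.array([.4877,-.0204])
for z in (.056,.062,.069): print(z,'screw px x8',((proj(w,[*(ax+.025*n),z+.012])-[270,220])*8).round(1),'top front',((proj(w,[*(ax+.025*n),z+.024])-[270,220])*8).round(1))
print('wrist pred screw x3.3',[((proj(c,[*(ax+.025*n),z+.012])-[200,180])*3.3).round(1) for z in (.056,.062,.069)])
"
```

```text
t 29.95 tcp [ 0.489  -0.0202  0.065 ] jaw 81.92 q7 86.9 w 0.0424 F [ 0.7 -0.3 -2. ]
 shift units [-0.     0.005 -0.01 ] turn units [0.001  0.     0.0001] deg [0.12 0.   0.01] | shift units in target frame [-0.     0.005 -0.01 ]
w17.png scale 3.3
s17.png scale 8
0.056 screw px x8 [214.9 396.5] top front [212.7 360. ]
0.062 screw px x8 [213.8 378.3] top front [211.6 341.6]
0.069 screw px x8 [212.5 356.9] top front [210.3 319.9]
wrist pred screw x3.3 [array([402.2, 249.7]), array([402.2, 265.2]), array([402.3, 284.7])]
```

View pics/s17.png

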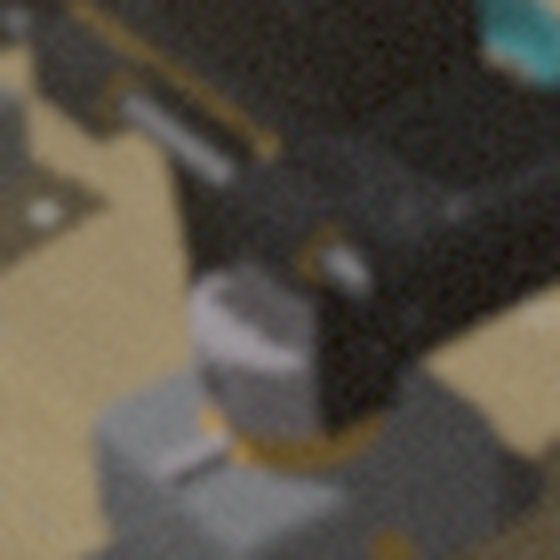

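View pics/w17.png

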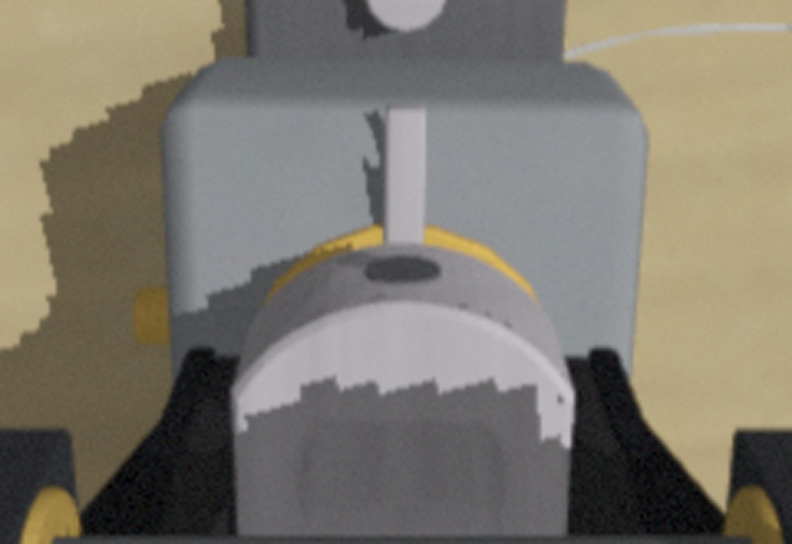

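```bash
python3 -c "
from cell import env
print(env.sign_off())"
```

```text
the job is handed in; nothing more can be done
None
```

The job is done and was handed in at about 30 s of the 72 s limit, with the gripper still holding the collar on the shaft. `sign_off` gives no verdict, so the results below are my own measurements.

- **Sorting:** The nut is in the nut tray and the spacer ring is in the ring tray, both let go. The last top picture shows both lying flat beside the specimens.
- **Shaft:** I gripped it across its flat and turned it about −50°. A wrist picture taken just before the collar went on put the flat within about 0.2° of facing the rib.
- **Collar:** It slid on without resistance; the force stayed near 2 N, about the collar's own weight. In the last wrist picture the set screw is within about 0.5 mm of the rib's line. From the tool height the gap to the block is about 12 mm, and the image suggests about 13 mm. The gripper last read 42.4 mm open on the 43 mm wrench flats.
- **Disagreements:** My estimates of the shaft axis differed by 1 to 2 mm along the rib's direction. One picture hinted that the collar leans about 2° in the grip, which is within the tolerance.
- **Other objects:** I did not touch the screwdriver, the glue tube, the packet or the look-alike collars. I did not measure their positions again at the end.

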